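Pack the glaze test tiles upright into the sample case and shut it

ROBOT

A 6-joint arm with a two-finger parallel gripper is mounted at the origin on the work surface. World frame = base frame: x ahead of the robot, y to its left, z up, the work surface at z = 0. Lengths are in m, angles in rad, forces in N, time in s.
With the tool pointing down it reaches from about 0.375 to 0.9 m from the base axis. Payload 3.1 kg.
Tool frame: the origin (TCP) lies at the very end of the fingers, on their centre line; the grasp point (between the pads) lies 19 mm behind it; z points along the fingers, y is the line along which they close (so a half turn about z gives the same grasp; the last joint's range is limited). The gripper opens to 85 mm and grips with 20 to 120 N. Pads are 22 mm wide; open, the fingers measure 114 mm over their backs; the gripper's body (76 mm by 85 mm) begins 54 mm behind the grasp point. The pads swing forward as they close: fully open they stand 13 mm farther back than shut.
Start: joints at [-1.296, 0.527, 1.433, -0, 1.181, -0.178], TCP at [0.273, -0.562, 0.231] pointing down, gripper open.
Joint ranges: [-3.08, 3.08], [-0.75, 2.2], [0.22, 2.44], [-1.43, 4.57], [0, 2.65], [-2.85, 2.85]. Speed limits (rad/s): [2.79, 2.79, 3.14, 3.14, 3.14, 3.14].

INTERFACE

Orientations are given as a unit quaternion [x, y, z, w].
In Python, from station import telemetry, snapshot, ticket gives the robot as it stands.
- The arm moves only by the tool move_arm, never from a script. Its argument "commands" is text: rows parted by semicolons, each of 7 numbers parted by spaces: the shift along the tool's x, y, z in mm, then the turn, a rotation vector about the tool's x, y, z in degrees, then the opening, from -1 (shut) to 1 (fully open). A call has exactly 5 rows; each row is the pose to reach, as a shift and turn from the pose commanded when the call began, along the tool's axes at that moment; what a row does not reach only later rows make up. A row lasts 1/8 s, in which the tool goes at most 62.5 mm and 10.7 degrees, less where a joint would pass 70% of its speed; a pose out of reach is approached as far as the arm can. A call with a gripper value outside its range is refused whole. The fingers move at their own pace and stop on an object; "grip_force" is the grip in N (left out, the last holds). Time passes only in rows, so rows that repeat a pose let the fingers close, or fill a call up. It gives the time, the measured TCP pose, the force, the opening and the grip force at its end, in the units of the state.
- telemetry.sense(): the state, without advancing time (a new reading comes with each control period).
- snapshot(name): name is "scene" or "top" or "wrist"; returns a dict with "image" (480x640x3 uint8, red, green, blue), "fx", "fy", "cx", "cy" (pixels), "pose" (4x4, takes a point from camera to world coordinates). Camera axes: x right, y down, z forward; pixel columns grow to the right and rows downward; lengths in m; the calibration is good to about 2 mm. A picture is of the moment at which its call begins. There is no depth.
- ticket.sign_off(): hands the job in; it is judged then, once.
The state is a dict: "t": time; "q": joint angles; "qd": joint speeds; "tau": joint torques, N m; "tcp_pos": TCP position; "tool_rot": TCP orientation; "force": force on the tool from outside, world axes, zero at the start; "ft_torque": the same for the moment, N m; "finger_gap": opening from 0.0 (shut) to 1.0 (fully open); "gripper_force": force on a finger pad.
Only numpy, scipy, OpenCV 4.12 (cv2) and the standard library are available. Lean on these libraries where they do the work, as an engineer would, in place of code of your own. Each camera call takes 0.05 s, during which the arm holds its last target. There are 200 camera calls.

TASK

Pack the glaze samples: stand every test tile that lies on the ware board upright on its thin edge in the open sample case, one to a slot, down on the case's floor. When all of them stand in their slots, swing the case's upper half over and shut it fully, so that the two halves meet rim to rim. Do not disturb the bowl and the jars around the work.

Things in the scene. Friction and masses are not known exactly. Their poses are not given: they have to be found in the camera images.
- tile1: glaze test tile, 60 x 60 x 12 mm, 90 g, glazed deep blue on both faces; origin at its centre, z axis normal to the faces, x and y along the edges. It starts lying flat on the board. May be absent.
- tile2: glaze test tile, 60 x 60 x 12 mm, 90 g, glazed green on both faces; origin at its centre, z axis normal to the faces, x and y along the edges. It starts lying flat on the board. May be absent.
- tile3: glaze test tile, 60 x 60 x 12 mm, 90 g, glazed red on both faces; origin at its centre, z axis normal to the faces, x and y along the edges. It starts lying flat on the board. May be absent.
- tile4: glaze test tile, 60 x 60 x 12 mm, 90 g, glazed yellow on both faces; origin at its centre, z axis normal to the faces, x and y along the edges. It starts lying flat on the board. May be absent.
- tile5: glaze test tile, 60 x 60 x 12 mm, 90 g, glazed white on both faces; origin at its centre, z axis normal to the faces, x and y along the edges. It starts lying flat on the board. May be absent.
- board: plywood ware board lying on the table, 260 (x) x 300 (y) x 18 mm thick, fixed; origin at the centre of its underside, z up. The tiles start on it.
- case: lower half of an aluminium clamshell case, fixed, 142 (x) x 210 (y) x 34 mm high, open on top; origin at the centre of its underside, z up. Walls and floor 6 mm. Inside, six wooden bars 50 mm long (x, centred), 14 wide (y), 24 high leave five slots 20 mm wide, 34 mm apart, along x, open at both ends, for one tile each. Upper half hinged along the +y side.
- slot1 (a point): middle of the floor of slot 1 of the case (case y = 68 mm, 6 mm above the table); a tile standing in it has its faces square to the case's y axis and its centre 30 mm above this point
- slot2 (a point): middle of the floor of slot 2 of the case (case y = 34 mm, 6 mm above the table); a tile standing in it has its faces square to the case's y axis and its centre 30 mm above this point
- slot3 (a point): middle of the floor of slot 3 of the case (case y = 0 mm, 6 mm above the table); a tile standing in it has its faces square to the case's y axis and its centre 30 mm above this point
- slot4 (a point): middle of the floor of slot 4 of the case (case y = -34 mm, 6 mm above the table); a tile standing in it has its faces square to the case's y axis and its centre 30 mm above this point
- slot5 (a point): middle of the floor of slot 5 of the case (case y = -68 mm, 6 mm above the table); a tile standing in it has its faces square to the case's y axis and its centre 30 mm above this point
- lid (a joint): angle of the case's upper half (rad): 0 = shut, its rim flush on the lower half's rim; about 1.57 = standing straight up; up to 2.05. It starts open at 1.65 to 1.95. Stiff hinge: it stays where it is left and needs about 5 N at its free edge to move.
- lid_hinge (a point): middle of the hinge line, on the lower half's +y rim, 34 mm above the table; the hinge line runs along the case's x axis. Axes as the case.
- lid_edge (a point): middle of the rim of the upper half's free side, 210 mm from the hinge; moves and turns with it. The upper half is a shell 142 x 210 mm, 46 mm deep, walls 6 mm, weighing 350 g; shut, its rim lies at z = 34 mm and its outer top face at 80 mm. In this frame y points to the hinge and z to the outer top face (46 mm from here).
- bowl: bystander: terracotta bowl, 124 mm across, 50 mm high, origin at the centre of its underside
- jar_red: bystander: glaze jar with red cap, 52 mm across, 75 mm high, origin at the centre of its underside
- tub_blue: bystander: glaze tub with blue cap, 84 mm across, 70 mm high, origin at the centre of its underside

How it is judged:
On the way, in this order (a step that is already met when the one before it is completed fails the run):
1. all tiles present stand on edge in the slots of the open case, let go (x of tile1 in the frame of case between -0.045 and 0.045 m and y of tile1 in the frame of case between -0.092 and 0.092 m and z of tile1 in the frame of case between 0.029 and 0.0415 m and angle between the z axis of each of tile1, tile2, tile3, tile4, tile5 and the y axis of case, either way round below 0.38 rad and x of tile2 in the frame of case between -0.045 and 0.045 m and y of tile2 in the frame of case between -0.092 and 0.092 m and z of tile2 in the frame of case between 0.029 and 0.0415 m and x of tile3 in the frame of case between -0.045 and 0.045 m and y of tile3 in the frame of case between -0.092 and 0.092 m and z of tile3 in the frame of case between 0.029 and 0.0415 m and x of tile4 in the frame of case between -0.045 and 0.045 m and y of tile4 in the frame of case between -0.092 and 0.092 m and z of tile4 in the frame of case between 0.029 and 0.0415 m and x of tile5 in the frame of case between -0.045 and 0.045 m and y of tile5 in the frame of case between -0.092 and 0.092 m and z of tile5 in the frame of case between 0.029 and 0.0415 m and value of joint lid above 1 rad and contact force between each of tile1, tile2, tile3, tile4, tile5 and the fingers below 0.2 N), for 0.3 s.
2. the case is shut over the standing tiles (x of tile1 in the frame of case between -0.045 and 0.045 m and y of tile1 in the frame of case between -0.092 and 0.092 m and z of tile1 in the frame of case between 0.029 and 0.0415 m and angle between the z axis of each of tile1, tile2, tile3, tile4, tile5 and the y axis of case, either way round below 0.38 rad and x of tile2 in the frame of case between -0.045 and 0.045 m and y of tile2 in the frame of case between -0.092 and 0.092 m and z of tile2 in the frame of case between 0.029 and 0.0415 m and x of tile3 in the frame of case between -0.045 and 0.045 m and y of tile3 in the frame of case between -0.092 and 0.092 m and z of tile3 in the frame of case between 0.029 and 0.0415 m and x of tile4 in the frame of case between -0.045 and 0.045 m and y of tile4 in the frame of case between -0.092 and 0.092 m and z of tile4 in the frame of case between 0.029 and 0.0415 m and x of tile5 in the frame of case between -0.045 and 0.045 m and y of tile5 in the frame of case between -0.092 and 0.092 m and z of tile5 in the frame of case between 0.029 and 0.0415 m and value of joint lid below 0.025 rad), for 0.3 s.
At the end, for the whole second after the job is handed in: Every tile present stands at rest on edge in a slot: centre within 45 mm of the case's middle along the slot and 29 to 41.5 mm above the table, faces within 0.38 rad of square to the case's y axis; the upper half is shut to within 0.025 rad (5 mm at its free edge) (all of step 2 and linear speed of each of tile1, tile2, tile3, tile4, tile5 below 0.03 m/s); the robot touches nothing.
It fails at once if the bowl is moved more than 30 mm (distance of bowl from where it was at the start of the episode above 0.03 m).
It fails at once if the jar_red is moved more than 30 mm (distance of jar_red from where it was at the start of the episode above 0.03 m).
It fails at once if the tub_blue is moved more than 30 mm (distance of tub_blue from where it was at the start of the episode above 0.03 m).
Of tile1, tile2, tile3, tile4, tile5 only 3 to 5 are there at a start; the rules pass over those that are not, and their reading is None.
At some moment in a run one of tile1, tile2, tile3, tile4, tile5 may be knocked a few centimetres aside while the robot is not near it.
It also fails if it takes over 210 s, if anything falls off the work surface, if the arm or the gripper's body presses on something with over 40 N, if the wrist force passes 120 N, or if a joint passes its speed limit or range.

## Working session

There is one attempt and no reset: what is moved stays moved. The work goes in short steps, Python scripts to look and compute and a tool call to move; the robot and the scene stay as the last step left them, time stands still between calls to the robot, and variables do not carry over. Pictures are saved under pics/ and viewed, at most 14 in all, crops included, and the job is handed in when it is done.

Besides the shell and the picture viewer there is one more tool, called after "Request:" in YAML: its name, and indented under it one key for each argument. move_arm: Moves the arm, as the interface text tells. Its arguments: {"type":"object","properties":{"commands":{"type":"string"},"grip_force":{"type":"number"}},"required":["commands"]}

```bash
mkdir -p pics; ls; python3 - <<'E'
from station import telemetry, snapshot
import cv2,numpy as np
print(telemetry.sense())
for n in ("scene","top"):
    s=snapshot(n); cv2.imwrite(f"pics/{n}0.png",s["image"][:,:,::-1]); print(n,s["fx"],s["fy"],s["cx"],s["cy"],np.round(s["pose"],4).tolist())
E
```

```text
pics
{'t': 0.0, 'q': array([-1.29648244e+00,  5.28461379e-01,  1.43388059e+00,  8.78772577e-06,
        1.18135849e+00, -1.78481401e-01]), 'qd': array([-8.95164571e-04, -4.10443316e-05, -1.37404184e-03,  3.58887111e-04,
       -1.57445477e-03,  6.71734517e-04]), 'tau': array([-1.45898048e-03, -4.42353773e+01, -1.78025830e+01, -3.48406738e-04,
        8.46316572e-03, -2.16187878e-06]), 'tcp_pos': array([ 0.2732743 , -0.56132176,  0.23034344]), 'tool_rot': array([ 9.74481166e-01,  2.24466805e-01, -4.64212643e-05, -1.05288698e-03]), 'force': array([-0.30220772, -0.31644108, -0.03845604]), 'ft_torque': array([ 0.00591557, -0.01399193, -0.00902121]), 'gripper_force': 0.0, 'finger_gap': 0.9977642039426136}
scene 588.0197122103614 588.0197122103614 326.31818835292336 244.56389312618506 [[0.4682, 0.7534, -0.4617, 1.2047], [0.8835, -0.4074, 0.231, -0.3515], [-0.014, -0.5161, -0.8564, 1.1919], [0.0, 0.0, 0.0, 1.0]]
top 437.0022420382532 437.0022420382532 324.8432910963206 240.96192250838274 [[-0.0258, -0.9805, 0.1948, 0.4452], [-0.9985, 0.0346, 0.042, -0.0585], [-0.0479, -0.1934, -0.9799, 0.7866], [0.0, 0.0, 0.0, 1.0]]
```

View pics/scene0.png

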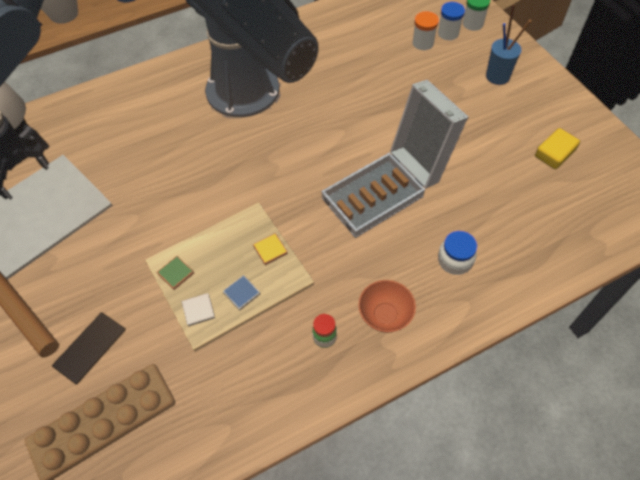

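View pics/top0.png

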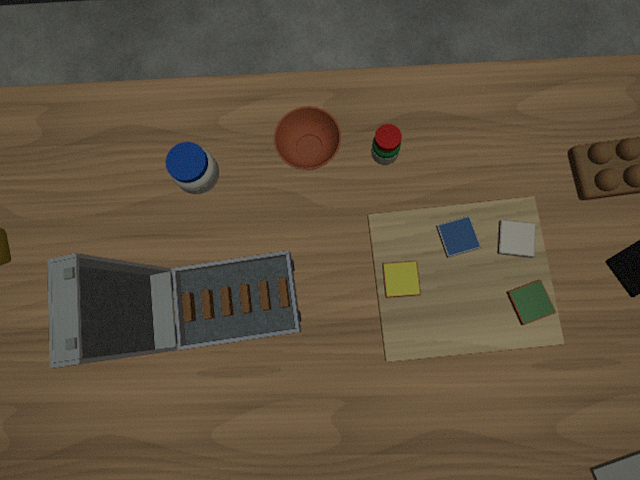

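Top view: blue (460,236), white (517,238), yellow (402,279) and green (531,302) tiles are present, and red is absent. The case is at about (235,300) with its lid open to the left (+y). Bowl (307,138), jar (387,144) and tub (190,165) lie on the far side. Next I'll measure.

```bash
cat > h.py <<'E'
import numpy as np, cv2
from scipy.spatial.transform import Rotation as R
from station import telemetry, snapshot
def ray(s,p):
    T=np.array(s["pose"]); d=T[:3,:3]@[(p[0]-s["cx"])/s["fx"],(p[1]-s["cy"])/s["fy"],1]; return T[:3,3],d/np.linalg.norm(d)
def plane(s,p,z):
    o,d=ray(s,p); return o+d*(z-o[2])/d[2]
def tri(a,p,b,q):
    o1,d1=ray(a,p);o2,d2=ray(b,q); A=np.c_[d1,-d2]; t=np.linalg.lstsq(A,o2-o1,rcond=None)[0]
    x,y=o1+d1*t[0],o2+d2*t[1]; return (x+y)/2,np.linalg.norm(x-y)
def proj(s,P):
    T=np.linalg.inv(s["pose"]); c=T[:3,:3]@np.asarray(P)+T[:3,3]; return np.array([s["fx"]*c[0]/c[2]+s["cx"],s["fy"]*c[1]/c[2]+s["cy"]])
def masks(s):
    h=cv2.cvtColor(s["image"],cv2.COLOR_RGB2HSV).astype(int);H,S,V=h[...,0],h[...,1],h[...,2]
    return dict(blue=(H>98)&(H<125)&(S>90)&(V>50),green=(H>40)&(H<85)&(S>60),yellow=(H>21)&(H<34)&(S>165)&(V>70),white=(S<35)&(V>120))
E
python3 - <<'E'
from h import *
a,b=snapshot("scene"),snapshot("top")
import pickle; pickle.dump((a,b),open("ab.pkl","wb"))
roi={"scene":(140,330,200,350),"top":(370,565,195,360)}
for s,n in((a,"scene"),(b,"top")):
    x0,x1,y0,y1=roi[n]
    for c,m in masks(s).items():
        k=np.zeros(m.shape,np.uint8);k[y0:y1,x0:x1]=m[y0:y1,x0:x1]*255
        k=cv2.morphologyEx(k,cv2.MORPH_OPEN,np.ones((3,3)))
        cs=cv2.findContours(k,0,2)[0]
        if not cs: print(n,c,"none");continue
        q=max(cs,key=cv2.contourArea); r=cv2.boxPoints(cv2.minAreaRect(q))
        M=cv2.moments(q); ce=(M["m10"]/M["m00"],M["m01"]/M["m00"])
        P=[plane(s,p,.030)[:2] for p in r]; P=np.array(P)
        e=P[1]-P[0]; f=P[2]-P[1]
        print(n,c,cv2.contourArea(q),np.round(ce,1),"xy",np.round(plane(s,ce,.03)[:2],4),"sides",np.round([np.linalg.norm(e),np.linalg.norm(f)],3),"ang",np.round(np.degrees([np.arctan2(e[1],e[0]),np.arctan2(f[1],f[0])])%90,1))
A=a["image"][70:250,310:480];B=b["image"][240:380,40:310]
A=cv2.resize(A,None,fx=3,fy=3,interpolation=3);B=cv2.resize(B,None,fx=2.9,fy=2.9,interpolation=3)
cv2.imwrite("pics/caseA.png",A[:,:,::-1]);cv2.imwrite("pics/caseB.png",B[:,:,::-1])
E
```

```text
scene blue none
scene green 401.0 [174.6 271.2] xy [ 0.4776 -0.372 ] sides [0.05  0.054] ang [25.5 17. ]
scene yellow 416.0 [269.7 247.7] xy [ 0.5238 -0.1568] sides [0.054 0.055] ang [7.9 1. ]
scene white none
top blue 912.0 [458.7 235.7] xy [ 0.5967 -0.26  ] sides [0.055 0.056] ang [16.7 12.8]
top green 1033.5 [531.9 301.8] xy [ 0.4791 -0.3717] sides [0.056 0.057] ang [21.9 17.3]
top yellow none
top white 991.5 [517.2 237.7] xy [ 0.5895 -0.3596] sides [0.059 0.057] ang [81.3 84.7]
```

View pics/caseA.png

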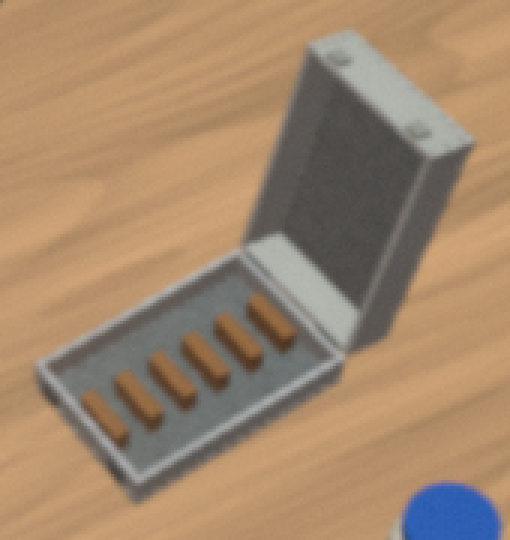

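View pics/caseB.png

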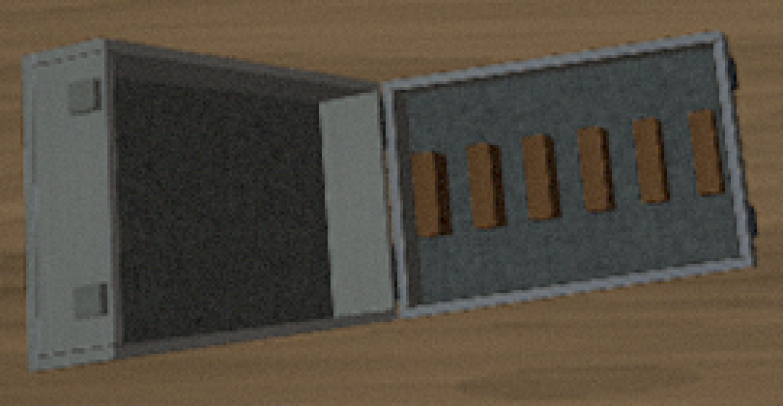

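Scene crop: the lower half's rim corners are at about (40,365), (138,482), (342,353) and (240,248); the free lid rim runs (312,47)–(430,155). Top crop: rim corners are (722,32), (752,265), (400,316) and (383,84); the lid rim runs (105,40)–(117,357).

```bash
python3 - <<'E'
from h import *
import pickle; a,b=pickle.load(open("ab.pkl","rb"))
A=lambda x,y:(310+(x+.5)/3-.5,70+(y+.5)/3-.5); B=lambda x,y:(40+(x+.5)/2.9-.5,240+(y+.5)/2.9-.5)
pts={"-x-y":((40,365),(752,265)),"+x-y":((138,482),(722,32)),"+x+y":((342,353),(383,84)),"-x+y":((240,248),(400,316)),"lid-x":((312,47),(117,357)),"lid+x":((430,155),(105,40)),"bar1":((274,314),(427,193)),"bar6":((105,412),(704,152))}
for k,(p,q) in pts.items():
    P,e=tri(a,A(*p),b,B(*q)); print(k,np.round(P,4),"err",round(e,4))
# fit case pose with rim z=.034 in both views
from scipy.optimize import least_squares
loc={"-x-y":(-.071,-.105),"+x-y":(.071,-.105),"+x+y":(.071,.105),"-x+y":(-.071,.105)}
def res(v):
    r=[];c,s=np.cos(v[2]),np.sin(v[2])
    for k,(x,y) in loc.items():
        P=[v[0]+c*x-s*y,v[1]+s*x+c*y,.034]; p,q=pts[k]
        r+=list(proj(a,P)-A(*p))+list(proj(b,P)-B(*q))
    return np.array(r)
o=least_squares(res,[.45,.2,0]); print("case",o.x,np.degrees(o.x[2]),np.round(o.fun,1))
# tiles
for s,n,px in((a,"scene",[(241,292),(198,309),(270,249),(175,272)]),(b,"top",[(460,236),(517,238),(402,279),(531,302)])):
    h=cv2.cvtColor(s["image"],cv2.COLOR_RGB2HSV)
    for p in px: print(n,p,h[p[1],p[0]],h[p[1]-2,p[0]+3])
    print("board",h[300,280] if n=="scene" else h[300,470])
E
```

```text
-x-y [0.4414 0.0234 0.0321] err 0.0034
+x-y [0.5795 0.0382 0.0354] err 0.001
+x+y [0.5535 0.2423 0.0411] err 0.0007
-x+y [0.4169 0.2289 0.0357] err 0.0002
lid-x [0.41   0.2779 0.2335] err 0.0013
lid+x [0.5484 0.2896 0.2414] err 0.0001
bar1 [0.4883 0.2177 0.0325] err 0.0023
bar6 [0.5076 0.0494 0.032 ] err 0.0004
case [0.49771084 0.13393548 0.12026546] 6.89070307622562 [-1.8 -0.4  0.3  0.6  0.1  0.8 -0.2 -0.7  1.7  1.6 -0.6 -0.6 -0.3 -0.3
 -0.2  1.3]
scene (241, 292) [107  80 147] [107  79 145]
scene (198, 309) [ 17  38 223] [ 18  36 222]
scene (270, 249) [ 24 175 223] [ 24 180 221]
scene (175, 272) [ 48  89 135] [ 49  89 135]
board [ 17  99 177]
top (460, 236) [107 136  92] [106 143  89]
top (517, 238) [ 25  21 133] [ 30  21 132]
top (402, 279) [ 29 141 137] [ 29 165 130]
top (531, 302) [ 55 103  87] [55 90 88]
board [ 20  82 115]
```

```bash
cat >> h.py <<'E'
HS={"scene":dict(blue=((98,45,60),(120,255,255)),green=((36,60,60),(75,255,255)),yellow=((20,140,120),(30,255,255)),white=((0,0,195),(40,65,255))),
 "top":dict(blue=((98,90,40),(120,255,255)),green=((40,60,40),(75,255,255)),yellow=((24,115,90),(36,255,255)),white=((0,0,105),(60,45,255)))}
def corners(s,n,c,box):
    m=cv2.inRange(cv2.cvtColor(s["image"],cv2.COLOR_RGB2HSV),*map(np.array,HS[n][c]))
    k=np.zeros_like(m);x0,x1,y0,y1=box;k[y0:y1,x0:x1]=m[y0:y1,x0:x1]
    cs=cv2.findContours(cv2.morphologyEx(k,cv2.MORPH_OPEN,np.ones((3,3))),0,2)[0]
    return max(cs,key=cv2.contourArea)[:,0,:] if cs else None
def tiles(names):
    A,B=snapshot("scene"),snapshot("top")
    for c in names:
        a,b=corners(A,"scene",c,(140,330,200,350)),corners(B,"top",c,(370,570,190,370))
        out=[c]
        for s,q in((A,a),(B,b)):
            if q is None or len(q)<4: out.append(None);continue
            P=np.array([plane(s,p,.03)[:2] for p in q]); r=cv2.minAreaRect((P*1e4).astype(np.float32))
            out.append((np.round(np.array(r[0])/1e4,4),np.round(np.array(r[1])/1e4,3),round(r[2]%90,1)))
        if a is not None and b is not None:
            ce=[(lambda M:(M["m10"]/M["m00"],M["m01"]/M["m00"]))(cv2.moments(q.reshape(-1,1,2))) for q in(a,b)]
            P,e=tri(A,ce[0],B,ce[1]); out+=[np.round(P,4),round(e,4)]
        print(*out)
CA=np.array([.4977,.1339]);CY=np.radians(6.89)
def case(x,y,z): c,s=np.cos(CY),np.sin(CY); return np.array([CA[0]+c*x-s*y,CA[1]+s*x+c*y,z])
def down(h): # tool x heading h rad, pointing down
    x=np.array([np.cos(h),np.sin(h),0]);z=np.array([0,0,-1.]);return R.from_matrix(np.c_[x,np.cross(z,x),z])
def tilt(al): # over the case, tool z = +case y, al rad below horizontal
    cx=np.array([np.cos(CY),np.sin(CY),0]);cy=np.array([-np.sin(CY),np.cos(CY),0]);z=np.cos(al)*cy-np.sin(al)*np.array([0,0,1.])
    return R.from_matrix(np.c_[np.cross(cx,z),cx,z])
def rel(p,r,p0=None,r0=None):
    s=telemetry.sense()
    if p0 is None: p0,r0=s["tcp_pos"],R.from_quat(s["tool_rot"])
    return np.round(r0.inv().apply(np.asarray(p)-p0)*1e3,1),np.round(np.degrees((r0.inv()*r).as_rotvec()),1)
E
python3 - <<'E'
from h import *
tiles(["blue","green","yellow","white"])
E
```

```text
blue (array([ 0.5949, -0.2604]), array([0.052, 0.052]), 15.7) (array([ 0.5968, -0.2598]), array([0.055, 0.055]), 14.5) [ 0.596  -0.2603  0.0311] 0.0012
green (array([ 0.4771, -0.3721]), array([0.051, 0.052]), 18.7) (array([ 0.4794, -0.3716]), array([0.055, 0.055]), 18.7) [ 0.4787 -0.3718  0.0312] 0.0013
yellow (array([ 0.5229, -0.1563]), array([0.056, 0.057]), 2.9) (array([ 0.5252, -0.1559]), array([0.056, 0.056]), 2.7) [ 0.5244 -0.1563  0.0319] 0.0015
white (array([ 0.5868, -0.3604]), array([0.06 , 0.058]), 80.7) (array([ 0.5903, -0.3598]), array([0.058, 0.059]), 81.2) [ 0.589  -0.3597  0.0328] 0.002
```

```bash
python3 - <<'E'
from h import *
h=np.radians(92.8);r=down(h);p=np.array([.5244,-.1563,.11])+.013*np.array([np.cos(h),np.sin(h),0])
print(p,rel(p,r)); print(rel([.5,-.2,.23],r))
E
```

```text
[ 0.52376495 -0.14331552  0.11      ] (array([ 408.2, -266.7,  121.2]), array([ -0. ,  -0. , -66.9]))
(array([ 362. , -226.2,    1.2]), array([ -0. ,  -0. , -66.9]))
```

Request:
move_arm:
  commands: "50 -33 0 0 0 -8 1;100 -66 0 0 0 -16 1;150 -99 0 0 0 -25 1;204 -133 0 0 0 -33.5 1;204 -133 0 0 0 -33.5 1"
  grip_force: 40

```text
t: 0.92
tcp_pos: [0.4001, -0.3489, 0.2313]
tool_rot: [0.867, 0.498, 0.0, -0.001]
force: [0.4, -1.0, 0.3]
finger_gap: 1.004
gripper_force: 0.0
```

Request:
move_arm:
  commands: "50 0 0 0 0 -8 1;100 0 0 0 0 -16 1;150 0 0 0 0 -25 1;200 0 50 0 0 -33.5 1;244 1 80 0 0 -33.5 1"

```text
t: 1.55
tcp_pos: [0.5247, -0.144, 0.1507]
tool_rot: [0.689, 0.724, 0.0, 0.001]
force: [0.1, -0.6, -0.2]
finger_gap: 0.999
gripper_force: 0.0
```

```bash
python3 - <<'E'
from h import *
h=np.radians(92.8);r=down(h);p=np.array([.5244,-.1563,.10])+.013*np.array([np.cos(h),np.sin(h),0])
print(telemetry.sense(),rel(p,r))
w=snapshot("wrist");cv2.imwrite("pics/w1.png",w["image"][:,:,::-1]);print(np.round(w["pose"],3),w["fx"])
E
```

```text
{'t': 1.55, 'q': array([-4.73027878e-01,  5.30786042e-01,  1.71533494e+00, -7.06024529e-04,
        8.93235682e-01, -5.22305350e-01]), 'qd': array([ 0.76038319,  0.54936306, -0.00383098,  0.0015711 , -0.56101342,
        0.77973646]), 'tau': array([-2.04471208e+00, -4.27262700e+01, -1.19811639e+01,  6.13039563e-03,
        5.17563131e-01, -6.87242299e-01]), 'tcp_pos': array([ 0.52470965, -0.14402766,  0.15067048]), 'tool_rot': array([6.89311165e-01, 7.24464487e-01, 5.32979197e-05, 1.15015157e-03]), 'force': array([ 0.09028948, -0.59733615, -0.17393046]), 'ft_torque': array([0.00852509, 0.02107257, 0.0063715 ]), 'gripper_force': 0.0, 'finger_gap': 0.9991913662507056} (array([ 0.8, -1. , 50.7]), array([0.1, 0.1, 0. ]))
[[ 0.999  0.047  0.016  0.521]
 [ 0.05  -0.952 -0.301 -0.067]
 [ 0.001  0.302 -0.953  0.293]
 [ 0.     0.     0.     1.   ]] 330.81348643372405
```

View pics/w1.png

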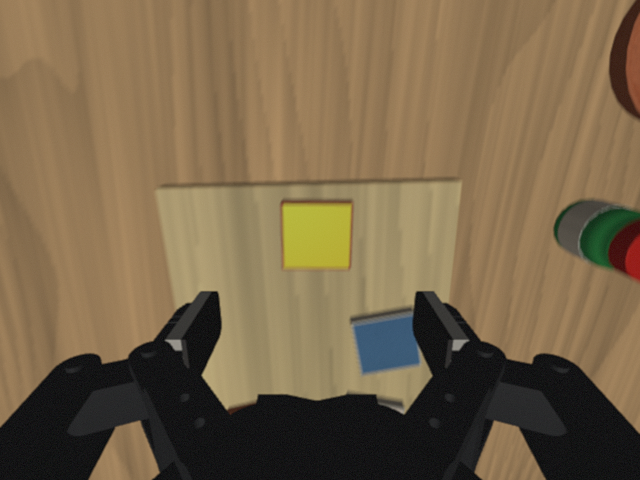

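The yellow tile is square between the fingers at (317,235), and blue is at (385,343). Descending.

Request:
move_arm:
  commands: "1 -1 40 0 0 0 1;1 -1 80 0 0 0 1;1 -1 110 0 0 0 1;1 -1 118 0 0 0 1;1 -1 122 0 0 0 1"

```text
t: 2.22
tcp_pos: [0.523, -0.1436, 0.0294]
tool_rot: [0.689, 0.725, 0.0, 0.0]
force: [-0.1, -0.1, -1.2]
finger_gap: 1.003
gripper_force: 0.0
```

Request:
move_arm:
  commands: "0 0 2 0 0 0 1;0 0 4 0 0 0 1;0 0 6 0 0 0 1;0 0 8 0 0 0 1;0 0 8 0 0 0 1"

```text
t: 2.85
tcp_pos: [0.5225, -0.1425, 0.0213]
tool_rot: [0.689, 0.725, -0.0, -0.0]
force: [0.1, 0.1, 0.3]
finger_gap: 0.999
gripper_force: 0.0
```

Request:
move_arm:
  commands: "0 0 2 0 0 0 1;0 0 4 0 0 0 1;0 0 6 0 0 0 1;0 0 8 0 0 0 1;0 0 8 0 0 0 1"

```text
t: 3.48
tcp_pos: [0.5225, -0.1425, 0.0131]
tool_rot: [0.689, 0.725, -0.0, -0.0]
force: [0.9, 0.4, 0.1]
finger_gap: 1.003
gripper_force: 0.0
```

Request:
move_arm:
  commands: "0 0 0 0 0 0 0.6;0 0 0 0 0 0 0.4;0 0 0 0 0 0 0.2;0 0 0 0 0 0 0;0 0 0 0 0 0 0"

```text
t: 4.1
tcp_pos: [0.5228, -0.1426, 0.0138]
tool_rot: [0.689, 0.725, 0.0, 0.0]
force: [-0.6, 0.5, 5.4]
finger_gap: 0.693
gripper_force: 43.9
```

```bash
python3 - <<'E'
from h import *
print(telemetry.sense()["finger_gap"])
w=snapshot("wrist");cv2.imwrite("pics/w2.png",w["image"][:,:,::-1])
E
```

```text
0.6925746488042105
```

View pics/w2.png

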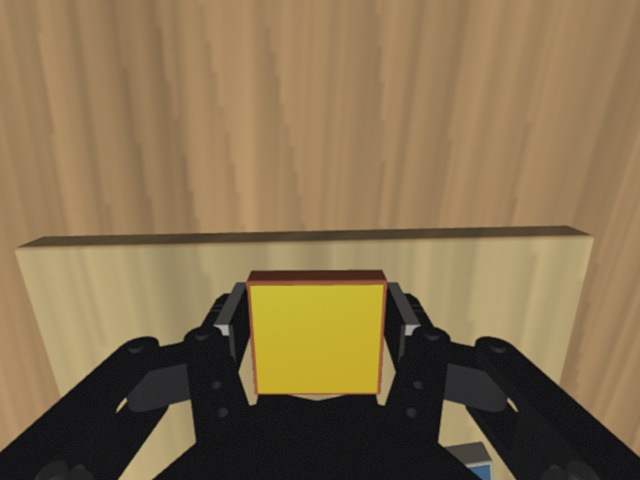

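The yellow tile is held square at (317,335) between the pads, with its front edge flush. The board contact (5 N) gives the fingertip offset: use TCP z ≈ 0.015 for later picks.

```bash
cat >> h.py <<'E'
def chain(*w):
    s=telemetry.sense();p0,r0=s["tcp_pos"],R.from_quat(s["tool_rot"])
    for p,r in w: print(*rel(p,r,p0,r0)); p0,r0=np.asarray(p),r
def ins(y,hA,al,dx=.0437,dz=.004,x=0): # TCP so the tile's lowest corner is at case y, height hA
    c,s=np.cos(al),np.sin(al); return case(x,y+dx*s+dz*c,hA+dx*c-dz*s)
E
python3 - <<'E'
from h import *
s=telemetry.sense();al=np.radians(21)
up=np.r_[s["tcp_pos"][:2],.2]; r0=R.from_quat(s["tool_rot"])
a=case(0,-.02,.22)
chain((up,r0),(a,down(CY+np.pi/2)),(a,tilt(np.radians(55))),(ins(.02,.08,al),tilt(al)),(ins(.071,.05,al),tilt(al)),(ins(.071,.021,al),tilt(al)))
E
```

```text
[-0.000e+00  1.000e-01 -1.862e+02] [0. 0. 0.]
[257.5  -9.4 -20.1] [ 0.   0.  -3.9]
[0. 0. 0.] [ 0. 35. -0.]
[ -9.1   0.  116.5] [-0. 34.  0.]
[-9.7  0.  58.4] [0. 0. 0.]
[-27.1   0.   10.4] [0. 0. 0.]
```

Request:
move_arm:
  commands: "0 0 -30 0 0 0 0;0 0 -90 0 0 0 0;0 0 -150 0 0 0 0;0 0 -186 0 0 0 0;0 0 -186 0 0 0 0"

```text
t: 4.78
tcp_pos: [0.5243, -0.1434, 0.2022]
tool_rot: [0.689, 0.725, 0.001, 0.003]
force: [-0.3, -0.3, -1.1]
finger_gap: 0.69
gripper_force: 43.6
```

Request:
move_arm:
  commands: "60 -2 -5 0 0 -1 0;120 -4 -10 0 0 -2 0;180 -7 -15 0 0 -3 0;230 -9 -20 0 0 -4 0;257 -9 -20 0 0 -4 0"

```text
t: 5.4
tcp_pos: [0.4985, 0.116, 0.2176]
tool_rot: [0.662, 0.749, -0.001, -0.002]
force: [1.1, 0.1, -0.7]
finger_gap: 0.692
gripper_force: 43.6
```

Request:
move_arm:
  commands: "0 0 0 0 9 0 0;0 0 0 0 18 0 0;0 0 0 0 27 0 0;0 0 0 0 35 0 0;0 0 0 0 35 0 0"

```text
t: 6.02
tcp_pos: [0.4997, 0.1119, 0.2165]
tool_rot: [0.634, 0.712, 0.198, -0.227]
force: [-0.2, -0.0, -0.1]
finger_gap: 0.686
gripper_force: 43.6
```

```bash
python3 - <<'E'
from h import *
s=telemetry.sense();print(s["q"],s["finger_gap"]);al=np.radians(21)
chain((ins(.02,.08,al),tilt(al)),(ins(.071,.05,al),tilt(al)),(ins(.071,.021,al),tilt(al)))
E
```

```text
[-0.32247215  0.4906886   1.75305036  0.57682233  1.24949867 -0.72297532] 0.6858835552963618
[ -5.5   1.  114.8] [-0.1 34.  -0.4]
[-9.7  0.  58.4] [0. 0. 0.]
[-27.1   0.   10.4] [0. 0. 0.]
```

Request:
move_arm:
  commands: "0 0 0 0 9 0 0;-2 0 30 0 18 0 0;-4 0 70 0 27 0 0;-5 1 100 0 34 0 0;-5 1 115 0 34 0 0"

```text
t: 6.65
tcp_pos: [0.4924, 0.1763, 0.1189]
tool_rot: [0.548, 0.616, 0.373, -0.426]
force: [0.7, 0.4, -0.0]
finger_gap: 0.689
gripper_force: 43.6
```

Request:
move_arm:
  commands: "-2 0 15 0 0 0 0;-5 0 30 0 0 0 0;-8 0 45 0 0 0 0;-10 0 58 0 0 0 0;-10 0 58 0 0 0 0"

```text
t: 7.28
tcp_pos: [0.4871, 0.2264, 0.0921]
tool_rot: [0.546, 0.617, 0.375, -0.425]
force: [0.1, -0.7, -0.7]
finger_gap: 0.686
gripper_force: 43.6
```

```bash
python3 - <<'E'
from h import *
s=telemetry.sense();print(s["q"],s["finger_gap"]);al=np.radians(21)
chain((ins(.071,.05,al),tilt(al)),(ins(.071,.021,al),tilt(al)))
a,b=snapshot("scene"),snapshot("top")
A=cv2.resize(a["image"][60:250,300:480],None,fx=2.2,fy=2.2,interpolation=3);B=cv2.resize(b["image"][220:380,120:310],(396,333),interpolation=3)
A=A[:418];B=cv2.copyMakeBorder(B,0,418-333,0,0,0)
cv2.imwrite("pics/p1.png",np.hstack([A,B])[:,:,::-1])
E
```

```text
[-0.30659331  0.97203744  1.8229128   1.04944035  1.36451001 -1.24917801] 0.6864405236220233
[-3.6 -0.6 -1.5] [-0.2 -0.   0. ]
[-27.1   0.   10.4] [0. 0. 0.]
```

View pics/p1.png

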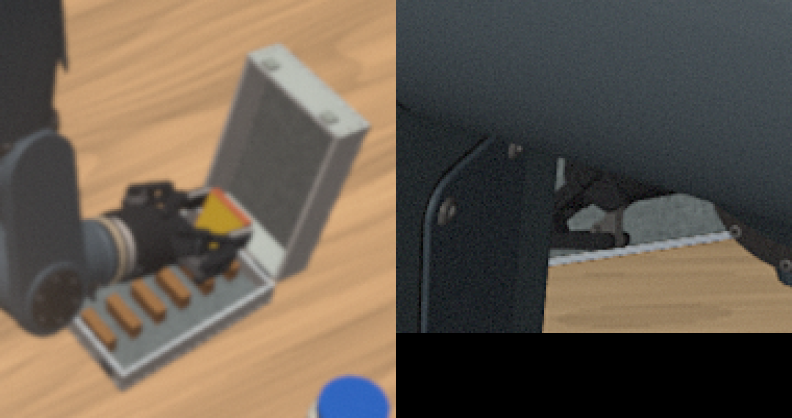

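The tool reaches the slot pose, with the tile hanging above slot 1. The arm blocks the top view here, so I'll lower gently and watch the force.

Request:
move_arm:
  commands: "-9 -0.6 1 0 0 0 0;-15 -0.6 3 0 0 0 0;-20 -0.6 5 0 0 0 0;-23 -0.6 6 0 0 0 0;-23 -0.6 6 0 0 0 0"

```text
t: 8.0
tcp_pos: [0.4874, 0.2226, 0.0682]
tool_rot: [0.546, 0.617, 0.375, -0.424]
force: [0.4, 0.2, -0.1]
finger_gap: 0.695
gripper_force: 43.6
```

Request:
move_arm:
  commands: "-2 0 1 0 0 0 0;-4 0 1.5 0 0 0 0;-6 0 2 0 0 0 0;-8 0 3 0 0 0 0;-8 0 3 0 0 0 0"

```text
t: 8.62
tcp_pos: [0.4874, 0.2226, 0.0598]
tool_rot: [0.546, 0.617, 0.375, -0.424]
force: [0.7, -0.4, -1.7]
finger_gap: 0.693
gripper_force: 43.6
```

```bash
python3 - <<'E'
from h import *
s=telemetry.sense();al=np.radians(21)
chain((ins(.071,.021,al),tilt(al)),(ins(.070,.01,al),tilt(al)))
w=snapshot("wrist");cv2.imwrite("pics/w3.png",w["image"][:,:,::-1])
E
```

```text
[ 0.9 -0.5  0.8] [-0.1 -0.   0. ]
[-10.6   0.    3. ] [0. 0. 0.]
```

View pics/w3.png

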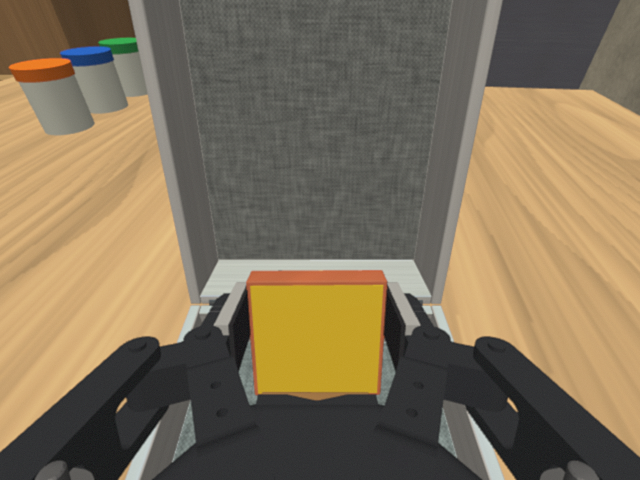

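The tile is centred and square in the case (column 317, lid walls symmetric). Continue down.

Request:
move_arm:
  commands: "-2 0 1 0 0 0 0;-4 0 1 0 0 0 0;-6 0 2 0 0 0 0;-8 0 3 0 0 0 0;-9.5 0 3.5 0 0 0 0"

```text
t: 9.3
tcp_pos: [0.4875, 0.2225, 0.0497]
tool_rot: [0.546, 0.617, 0.375, -0.424]
force: [0.2, 0.6, -0.7]
finger_gap: 0.688
gripper_force: 43.6
```

Request:
move_arm:
  commands: "-1 0 0.4 0 0 0 0;-2 0 0.8 0 0 0 0;-3 0 1.2 0 0 0 0;-4 0 1.6 0 0 0 0;-4 0 1.6 0 0 0 0"

```text
t: 9.93
tcp_pos: [0.4878, 0.2222, 0.0467]
tool_rot: [0.546, 0.616, 0.376, -0.424]
force: [0.1, -5.4, 6.5]
finger_gap: 0.689
gripper_force: 44.5
```

Contact with floor and bar. Nudge the top toward −y to straighten the tile, then release.

Request:
move_arm:
  commands: "-0.7 0 -1.9 0 0 0 0;-1.4 0 -3.8 0 0 0 0;-2.1 0 -5.6 0 0 0 0;-2.9 0 -7.5 0 0 0 0;-2.9 0 -7.5 0 0 0 0"
  grip_force: 20

```text
t: 10.55
tcp_pos: [0.4881, 0.2166, 0.0471]
tool_rot: [0.546, 0.615, 0.377, -0.426]
force: [2.1, 10.3, 2.6]
finger_gap: 0.693
gripper_force: 42.0
```

Request:
move_arm:
  commands: "0 0 0 0 0 0 0.5;0 0 0 0 0 0 0.8;0 0 0 0 0 0 0.9;0 0 0 0 0 0 0.9;0 0 0 0 0 0 0.9"

```text
t: 11.18
tcp_pos: [0.4886, 0.2144, 0.0454]
tool_rot: [0.546, 0.617, 0.376, -0.424]
force: [-0.3, -0.1, -0.0]
finger_gap: 0.949
gripper_force: 0.0
```

```bash
python3 - <<'E'
from h import *
w=snapshot("wrist");cv2.imwrite("pics/w4.png",w["image"][:,:,::-1])
E
```

```text
(no output)
```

View pics/w4.png

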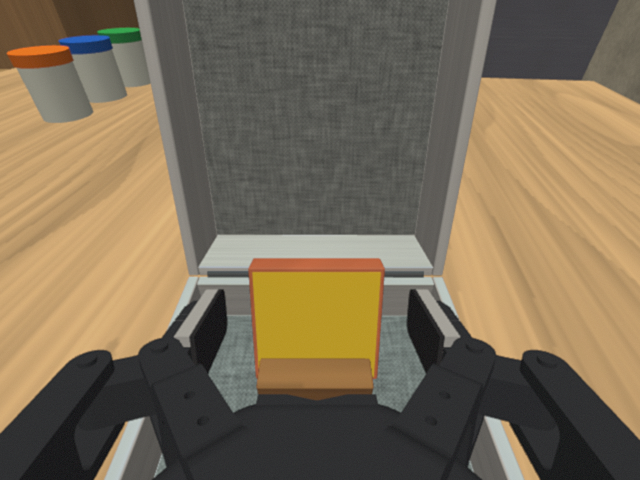

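Yellow stands in slot 1, behind the bar at (315,375). Retreat and fetch blue.

```bash
python3 - <<'E'
from h import *
tl=lambda c,h,z:(np.r_[c,z]+.013*np.array([np.cos(h),np.sin(h),0]),down(h))
s=telemetry.sense();r0=R.from_quat(s["tool_rot"]);al=np.radians(21)
b=s["tcp_pos"]+r0.apply([0,0,-.08]); a=case(0,-.02,.22)
P=tl([.5965,-.2602],np.radians(105),.12)
Q=tl([.5965,-.2602],np.radians(105),.20)
chain((b,r0),(a,tilt(np.radians(55))),(a,down(CY+np.pi/2)),Q,P)
E
```

```text
[  0.  -0. -80.] [0. 0. 0.]
[126.7  -0.6 -76.9] [ -0. -34.   0.]
[0. 0. 0.] [ -0. -35.   0.]
[-370.2   49.    20. ] [ 0.   0.  -8.1]
[ 0.  0. 80.] [0. 0. 0.]
```

Request:
move_arm:
  commands: "0 0 -20 0 0 0 0.9;0 0 -40 0 0 0 0.9;0 0 -60 0 0 0 0.9;0 0 -80 0 0 0 0.9;0 0 -80 0 0 0 0.9"

```text
t: 11.85
tcp_pos: [0.4989, 0.1382, 0.0746]
tool_rot: [0.547, 0.617, 0.376, -0.422]
force: [0.3, -0.2, 0.4]
finger_gap: 0.955
gripper_force: 0.0
```

Request:
move_arm:
  commands: "40 0 -30 0 -2 0 1;75 0 -50 0 -10 0 1;105 0 -65 0 -18 0 1;127 0 -77 0 -26 0 1;127 0 -77 0 -34 0 1"

```text
t: 12.48
tcp_pos: [0.5011, 0.1141, 0.2224]
tool_rot: [0.632, 0.715, 0.199, -0.222]
force: [-0.4, -0.5, 0.5]
finger_gap: 1.0
gripper_force: 0.0
```

Request:
move_arm:
  commands: "0 0 0 0 -9 0 1;0 0 0 0 -18 0 1;0 0 0 0 -27 0 1;0 0 0 0 -35 0 1;0 0 0 0 -35 0 1"

```text
t: 13.1
tcp_pos: [0.4992, 0.1166, 0.2202]
tool_rot: [0.661, 0.75, -0.0, -0.001]
force: [0.4, -0.3, -0.1]
finger_gap: 1.003
gripper_force: 0.0
```

Request:
move_arm:
  commands: "-60 8 0 0 0 -2 1;-120 16 5 0 0 -4 1;-180 24 10 0 0 -6 1;-240 32 15 0 0 -8 1;-300 40 20 0 0 -8 1"

```text
t: 13.72
tcp_pos: [0.576, -0.1814, 0.1994]
tool_rot: [0.61, 0.793, 0.001, -0.001]
force: [1.1, 0.2, 0.5]
finger_gap: 1.0
gripper_force: 0.0
```

```bash
python3 - <<'E'
from h import *
tiles(["green","white","blue"])
tl=lambda c,h,z:(np.r_[c,z]+.013*np.array([np.cos(h),np.sin(h),0]),down(h))
chain(tl([.5965,-.2602],np.radians(105),.12),tl([.5965,-.2602],np.radians(105),.03))
s=snapshot("scene");x=cv2.resize(s["image"][60:250,310:500],(570,570),interpolation=3);cv2.imwrite("pics/s1.png",x[:,:,::-1])
E
```

```text
green (array([ 0.4771, -0.372 ]), array([0.051, 0.052]), 18.1) None
white (array([ 0.5867, -0.36  ]), array([0.061, 0.059]), 81.5) None
blue (array([ 0.595 , -0.2604]), array([0.052, 0.052]), 15.7) None
[-63.2  -0.5  79.2] [ 0.1  0.1 -0.5]
[ 0.  0. 90.] [0. 0. 0.]
```

View pics/s1.png

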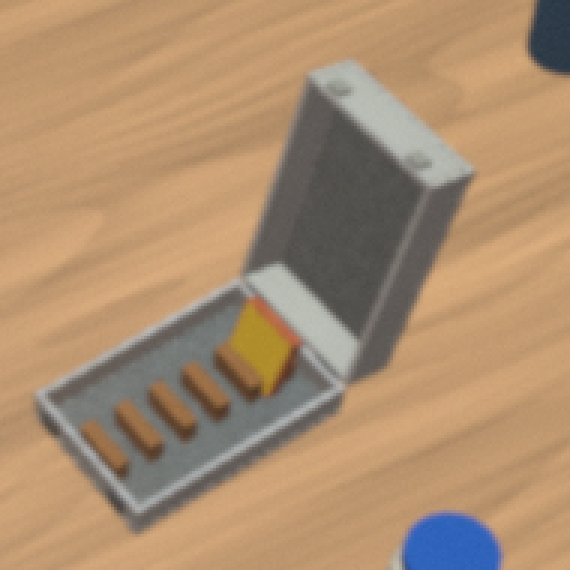

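Yellow leans toward the hinge against its bar (265,345 in the crop), which is within tolerance. The remaining tiles are unmoved. Pick blue.

Request:
move_arm:
  commands: "-30 0 20 0 0 0 1;-60 0 50 0 0 0 1;-63 -0.5 100 0 0 -0.5 1;-63 -0.5 140 0 0 -0.5 1;-63 -0.5 160 0 0 -0.5 1"

```text
t: 14.5
tcp_pos: [0.5901, -0.238, 0.0376]
tool_rot: [0.606, 0.796, 0.0, -0.003]
force: [-0.5, -0.3, -0.4]
finger_gap: 1.002
gripper_force: 0.0
```

```bash
python3 - <<'E'
from h import *
tl=lambda c,h,z:(np.r_[c,z]+.013*np.array([np.cos(h),np.sin(h),0]),down(h))
chain(tl([.5965,-.2602],np.radians(105),.015))
E
```

```text
[-10.2   0.4  22.6] [-0.2 -0.3  0.4]
```

Request:
move_arm:
  commands: "-6 0 2 0 0 0 1;-10 0.5 6 0 0 0.4 1;-10 0.5 12 0 0 0.4 1;-10 0.5 18 0 0 0.4 1;-10 0.5 22 0 0 0.4 1"

```text
t: 15.12
tcp_pos: [0.5955, -0.2491, 0.0183]
tool_rot: [0.608, 0.794, 0.0, -0.0]
force: [-0.3, -0.1, 0.6]
finger_gap: 1.002
gripper_force: 0.0
```

Request:
move_arm:
  commands: "0 0 0 0 0 0 0.6;0 0 0 0 0 0 0.4;0 0 0 0 0 0 0.2;0 0 0 0 0 0 0;0 0 0 0 0 0 0"
  grip_force: 40

```text
t: 15.75
tcp_pos: [0.5958, -0.2493, 0.0188]
tool_rot: [0.608, 0.794, 0.0, 0.0]
force: [-0.5, 0.5, 4.8]
finger_gap: 0.687
gripper_force: 43.4
```

```bash
python3 - <<'E'
from h import *
s=telemetry.sense();al=np.radians(21)
h=np.radians(105);t=np.array([.5965,-.2602,.024]);print("tile in tool",R.from_quat(s["tool_rot"]).inv().apply(t-s["tcp_pos"])*1e3)
up=np.r_[s["tcp_pos"][:2],.2]; r0=R.from_quat(s["tool_rot"]);a=case(0,-.04,.22);y=.034+.003
chain((up,r0),(a,down(CY+np.pi/2)),(a,tilt(np.radians(55))),(ins(.0,.08,al),tilt(al)),(ins(y,.05,al),tilt(al)),(ins(y,.015,al),tilt(al)))
E
```

```text
tile in tool [-10.67915159  -2.13921211  -5.17817357]
[-1.000e-01  1.000e-01 -1.812e+02] [0. 0. 0.]
[356.   -0.9 -20.1] [0.  0.  8.2]
[0. 0. 0.] [ 0. 35. -0.]
[ -9.1  -0.  116.5] [-0. 34.  0.]
[-14.7   0.   45.3] [0. 0. 0.]
[-32.7   0.   12.5] [0. 0. 0.]
```

```bash
python3 - <<'E'
from h import *
s=telemetry.sense();al=np.radians(21);k=dict(dx=.0407,dz=-.0008)
up=np.r_[s["tcp_pos"][:2],.2]; r0=R.from_quat(s["tool_rot"]);a=case(0,-.04,.22);y=.034+.003
chain((up,r0),(a,down(CY+np.pi/2)),(a,tilt(np.radians(55))),(ins(.0,.08,al,**k),tilt(al)),(ins(y,.05,al,**k),tilt(al)),(ins(y,.015,al,**k),tilt(al)))
E
```

```text
[-1.000e-01  1.000e-01 -1.812e+02] [0. 0. 0.]
[356.   -0.9 -20.1] [0.  0.  8.2]
[0. 0. 0.] [ 0. 35. -0.]
[-14.2   0.  114.2] [-0. 34.  0.]
[-14.7  -0.   45.3] [0. 0. 0.]
[-32.7   0.   12.5] [0. 0. 0.]
```

Request:
move_arm:
  commands: "0 0 -30 0 0 0 0;0 0 -90 0 0 0 0;0 0 -150 0 0 0 0;0 0 -181 0 0 0 0;0 0 -181 0 0 0 0"

```text
t: 16.38
tcp_pos: [0.5972, -0.2502, 0.2022]
tool_rot: [0.608, 0.794, 0.0, 0.003]
force: [0.1, 0.3, -0.9]
finger_gap: 0.687
gripper_force: 43.6
```

Request:
move_arm:
  commands: "60 0 -5 0 0 2 0;120 0 -10 0 0 4 0;180 0 -15 0 0 6 0;240 -0.5 -20 0 0 8 0;300 -1 -20 0 0 8.2 0"

```text
t: 17.0
tcp_pos: [0.5151, 0.042, 0.2175]
tool_rot: [0.664, 0.748, -0.001, -0.001]
force: [-0.7, 0.3, -1.7]
finger_gap: 0.686
gripper_force: 43.5
```

```bash
python3 - <<'E'
from h import *
a=case(0,-.04,.22);chain((a,down(CY+np.pi/2)))
E
```

```text
[53.3 -6.4 -2.4] [-0.2 -0.1 -0.1]
```

Request:
move_arm:
  commands: "30 -3 0 0 0 0 0;54 -7 -1 0 6 0 0;54 -7 -1 0 16 0 0;54 -7 -1 0 26 0 0;54 -7 -1 0 35 0 0"

```text
t: 17.62
tcp_pos: [0.5028, 0.0929, 0.219]
tool_rot: [0.633, 0.712, 0.201, -0.227]
force: [-1.9, 1.2, -0.9]
finger_gap: 0.686
gripper_force: 43.5
```

```bash
python3 - <<'E'
from h import *
al=np.radians(21);k=dict(dx=.0407,dz=-.0008);y=.037
chain((ins(.0,.08,al,**k),tilt(al)),(ins(y,.05,al,**k),tilt(al)))
E
```

```text
[-1.32e+01 -1.00e-01  1.14e+02] [ 0.  33.7 -0.1]
[-14.7  -0.   45.3] [0. 0. 0.]
```

Request:
move_arm:
  commands: "-2 0 20 0 9 0 0;-5 0 45 0 18 0 0;-9 0 75 0 27 0 0;-13 0 105 0 33.7 0 0;-13 0 114 0 33.7 0 0"

```text
t: 18.25
tcp_pos: [0.4949, 0.1477, 0.1149]
tool_rot: [0.55, 0.615, 0.372, -0.426]
force: [-0.7, 0.2, 0.1]
finger_gap: 0.682
gripper_force: 43.6
```

Request:
move_arm:
  commands: "-4 0 12 0 0 0 0;-8 0 24 0 0 0 0;-12 0 36 0 0 0 0;-14.7 0 45 0 0 0 0;-14.7 0 45 0 0 0 0"

```text
t: 18.88
tcp_pos: [0.4921, 0.1844, 0.0896]
tool_rot: [0.548, 0.618, 0.374, -0.422]
force: [0.0, -0.6, -1.1]
finger_gap: 0.686
gripper_force: 43.6
```

```bash
python3 - <<'E'
from h import *
al=np.radians(21);k=dict(dx=.0407,dz=-.0008);y=.037
print(telemetry.sense()["q"]);chain((ins(y,.02,al,**k),tilt(al)),(ins(y-.001,.008,al,**k),tilt(al)))
E
```

```text
[-0.37944637  0.97552756  1.79788543  0.98058543  1.39163713 -1.24400257]
[-29.1  -0.5  11.4] [-0.   0.3  0. ]
[-11.6   0.    3.4] [0. 0. 0.]
```

Request:
move_arm:
  commands: "-6 0 2 0 0 0 0;-13 -0.5 5 0 0 0 0;-20 -0.5 8 0 0 0 0;-26 -0.5 10 0 0 0 0;-29 -0.5 11.4 0 0.3 0 0"

```text
t: 19.5
tcp_pos: [0.492, 0.1836, 0.0578]
tool_rot: [0.547, 0.616, 0.376, -0.424]
force: [-1.0, 0.3, -1.8]
finger_gap: 0.688
gripper_force: 43.6
```

Request:
move_arm:
  commands: "-3 0 1 0 0 0 0;-6 0 2 0 0 0 0;-9 0 2.7 0 0 0 0;-11.6 0 3.4 0 0 0 0;-13.5 0 4.2 0 0 0 0"

```text
t: 20.12
tcp_pos: [0.4922, 0.1828, 0.0455]
tool_rot: [0.546, 0.616, 0.377, -0.425]
force: [-0.5, -6.3, 8.4]
finger_gap: 0.684
gripper_force: 44.5
```

Request:
move_arm:
  commands: "-1.1 0 -2.8 0 0 0 0;-2.2 0 -5.6 0 0 0 0;-3.3 0 -8.4 0 0 0 0;-4.4 0 -11.2 0 0 0 0;-5 0 -13 0 0 0 0"
  grip_force: 20

```text
t: 20.75
tcp_pos: [0.4928, 0.1707, 0.0455]
tool_rot: [0.546, 0.615, 0.377, -0.426]
force: [1.4, 8.4, 0.6]
finger_gap: 0.686
gripper_force: 39.0
```

Request:
move_arm:
  commands: "0 0 0 0 0 0 0.45;0 0 0 0 0 0 0.55;0 0 0 0 0 0 0.7;0 0 0 0 0 0 0.85;0 0 0 0 0 0 0.9"

```text
t: 21.38
tcp_pos: [0.4938, 0.1688, 0.0441]
tool_rot: [0.547, 0.616, 0.376, -0.424]
force: [0.9, 0.3, -0.8]
finger_gap: 0.953
gripper_force: 0.0
```

Request:
move_arm:
  commands: "0 0 -20 0 0 0 0.9;0 0 -40 0 0 0 0.9;0 0 -60 0 0 0 0.9;0 0 -80 0 0 0 0.9;0 0 -80 0 0 0 0.9"

```text
t: 22.0
tcp_pos: [0.5039, 0.0926, 0.0732]
tool_rot: [0.548, 0.617, 0.377, -0.422]
force: [-0.8, -0.2, 1.1]
finger_gap: 0.949
gripper_force: 0.0
```

```bash
python3 - <<'E'
from h import *
w=snapshot("wrist");cv2.imwrite("pics/w5.png",w["image"][:,:,::-1])
tl=lambda c,h,z:(np.r_[c,z]+.013*np.array([np.cos(h),np.sin(h),0]),down(h))
a=case(0,-.04,.22);t=[.5895,-.3599];h=np.radians(81.2)
chain((a,tilt(np.radians(55))),(a,down(CY+np.pi/2)),tl(t,h,.2))
E
```

```text
[137.3  -0.5 -52.2] [  0.1 -34.   -0. ]
[0. 0. 0.] [ -0. -35.   0.]
[-448.7   35.4   20. ] [ 0.   0.  15.7]
```

View pics/w5.png

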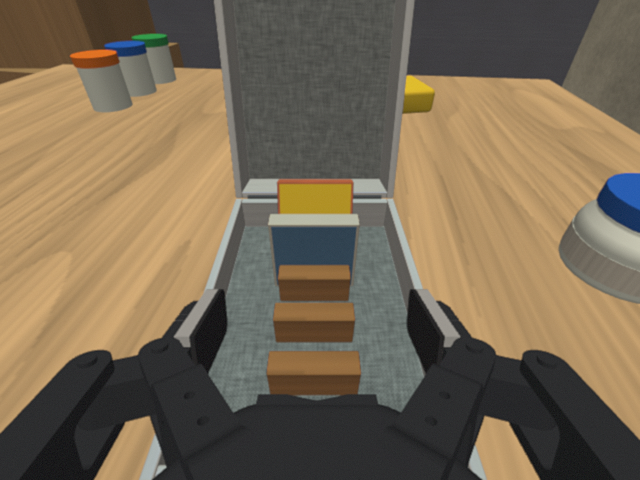

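Blue stands upright in slot 2 (313,245), with yellow behind it. Go for white.

Request:
move_arm:
  commands: "45 0 -20 0 -2 0 1;85 0 -35 0 -10 0 1;115 0 -45 0 -18 0 1;137 0 -52 0 -26 0 1;137 0 -52 0 -34 0 1"

```text
t: 22.68
tcp_pos: [0.5025, 0.0959, 0.2211]
tool_rot: [0.633, 0.715, 0.199, -0.222]
force: [-0.7, 0.3, -0.9]
finger_gap: 0.999
gripper_force: 0.0
```

Request:
move_arm:
  commands: "0 0 0 0 -9 0 1;0 0 0 0 -18 0 1;0 0 0 0 -27 0 1;0 0 0 0 -35 0 1;0 0 0 0 -35 0 1"

```text
t: 23.3
tcp_pos: [0.5008, 0.098, 0.2191]
tool_rot: [0.661, 0.75, -0.0, -0.001]
force: [1.0, 0.1, -0.7]
finger_gap: 1.001
gripper_force: 0.0
```

Request:
move_arm:
  commands: "-60 5 0 0 0 4 1;-120 10 5 0 0 8 1;-180 15 10 0 0 12 1;-240 20 15 0 0 15.7 1;-240 20 15 0 0 15.7 1"

```text
t: 23.92
tcp_pos: [0.5513, -0.1458, 0.2032]
tool_rot: [0.762, 0.648, 0.0, -0.0]
force: [-0.5, 0.6, 0.2]
finger_gap: 0.999
gripper_force: 0.0
```

```bash
python3 - <<'E'
from h import *
tiles(["green","white"])
tl=lambda c,h,z:(np.r_[c,z]+.013*np.array([np.cos(h),np.sin(h),0]),down(h))
t=[.5895,-.3599];h=np.radians(81.2)
chain(tl(t,h,.1),tl(t,h,.04))
E
```

```text
green (array([ 0.4771, -0.372 ]), array([0.051, 0.052]), 18.1) None
white (array([ 0.5866, -0.3602]), array([0.06 , 0.059]), 81.1) None
[-196.9   73.6  102.5] [-0.2 -0.2 -0.2]
[ 0.  0. 60.] [0. 0. 0.]
```

Request:
move_arm:
  commands: "-55 20 20 0 0 0 1;-110 40 40 0 0 0 1;-160 60 60 0 0 0 1;-197 73.6 90 0 0 0 1;-197 73.6 130 0 0 0 1"

```text
t: 24.65
tcp_pos: [0.5947, -0.3492, 0.0743]
tool_rot: [0.76, 0.65, 0.001, 0.002]
force: [-0.3, 0.3, -0.6]
finger_gap: 1.004
gripper_force: 0.0
```

Request:
move_arm:
  commands: "0 0 15 0 0 0 1;0 0 30 0 0 0 1;0 0 30 0 0 0 1;0 0 30 0 0 0 1;0 0 30 0 0 0 1"

```text
t: 25.28
tcp_pos: [0.5943, -0.3469, 0.0459]
tool_rot: [0.759, 0.651, 0.0, 0.001]
force: [0.2, 0.4, -0.4]
finger_gap: 0.997
gripper_force: 0.0
```

```bash
python3 - <<'E'
from h import *
tl=lambda c,h,z:(np.r_[c,z]+.013*np.array([np.cos(h),np.sin(h),0]),down(h))
t=[.5893,-.3599];h=np.radians(81.2)
chain(tl(t,h,.015))
E
```

```text
[-0.6 -3.  30.9] [ 0.1  0.1 -0. ]
```

Request:
move_arm:
  commands: "0 -3 5 0 0 0 1;0 -3 14 0 0 0 1;0 -3 22 0 0 0 1;0 -3 30 0 0 0 1;0 -3 30 0 0 0 1"

```text
t: 25.9
tcp_pos: [0.5898, -0.3456, 0.0131]
tool_rot: [0.76, 0.65, -0.0, -0.001]
force: [-0.0, 0.5, -0.3]
finger_gap: 0.998
gripper_force: 0.0
```

Request:
move_arm:
  commands: "0 0 0 0 0 0 0.6;0 0 0 0 0 0 0.4;0 0 0 0 0 0 0.2;0 0 0 0 0 0 0;0 0 0 0 0 0 0"
  grip_force: 40

```text
t: 26.52
tcp_pos: [0.5909, -0.3464, 0.015]
tool_rot: [0.76, 0.65, 0.0, 0.001]
force: [0.5, 0.9, 4.3]
finger_gap: 0.694
gripper_force: 44.7
```

```bash
python3 - <<'E'
from h import *
s=telemetry.sense();al=np.radians(21)
t=np.array([.5893,-.3599,.024]);v=R.from_quat(s["tool_rot"]).inv().apply(t-s["tcp_pos"]);print(v)
k=dict(dx=.03-v[0],dz=-(v[2]+.006));print(k)
up=np.r_[s["tcp_pos"][:2],.2]; r0=R.from_quat(s["tool_rot"]);a=case(0,-.07,.22);y=.003
chain((up,r0),(a,down(CY+np.pi/2)),(a,tilt(np.radians(55))),(ins(-.03,.08,al,**k),tilt(al)))
E
```

```text
[-0.0135873   0.00049128 -0.00894373]
{'dx': np.float64(0.04358730057775625), 'dz': np.float64(0.0029437322460308616)}
[-1.00e-01  2.00e-01 -1.85e+02] [0. 0. 0.]
[ 392.8 -147.   -20.4] [  0.1   0.  -15.7]
[0. 0. 0.] [ 0. 35. -0.]
[ -9.8   0.  115.7] [-0. 34.  0.]
```

Request:
move_arm:
  commands: "0 0 -30 0 0 0 0;0 0 -90 0 0 0 0;0 0 -150 0 0 0 0;0 0 -185 0 0 0 0;0 0 -185 0 0 0 0"

```text
t: 27.15
tcp_pos: [0.5919, -0.3472, 0.2029]
tool_rot: [0.76, 0.65, 0.001, 0.003]
force: [-0.0, 0.5, -1.1]
finger_gap: 0.691
gripper_force: 44.2
```

Request:
move_arm:
  commands: "50 -19 -5 0 0 -3 0;100 -38 -10 0 0 -6 0;150 -56 -15 0 0 -9 0;200 -75 -20 0 0 -12 0;240 -90 -20 0 0 -15.7 0"

```text
t: 27.78
tcp_pos: [0.5363, -0.0926, 0.2173]
tool_rot: [0.663, 0.749, -0.001, -0.002]
force: [-0.1, 1.0, -0.3]
finger_gap: 0.688
gripper_force: 44.2
```

```bash
python3 - <<'E'
from h import *
a=case(0,-.07,.22)
chain((a,down(CY+np.pi/2)))
E
```

```text
[159.5 -10.9  -2.2] [-0.2 -0.1  0.1]
```

Request:
move_arm:
  commands: "55 -4 0 0 5 0 0;110 -8 -1 0 12 0 0;158 -11 -2 0 20 0 0;158 -11 -2 0 28 0 0;158 -11 -2 0 35 0 0"

```text
t: 28.4
tcp_pos: [0.5075, 0.0614, 0.2199]
tool_rot: [0.632, 0.713, 0.2, -0.228]
force: [0.2, 0.2, -1.0]
finger_gap: 0.686
gripper_force: 44.2
```

```bash
python3 - <<'E'
from h import *
al=np.radians(21);k=dict(dx=.0436,dz=.0029);y=.003
chain((ins(-.03,.08,al,**k),tilt(al)),(ins(y,.05,al,**k),tilt(al)))
E
```

```text
[ -7.7  -0.7 117.3] [-0.1 33.7 -0.1]
[-16.2   0.   41.6] [0. 0. 0.]
```

Request:
move_arm:
  commands: "-2 0 20 0 9 0 0;-4 0 45 0 18 0 0;-6 -0.7 75 0 27 0 0;-8 -0.7 105 0 33.7 0 0;-8 -0.7 117 0 33.7 0 0"

```text
t: 29.02
tcp_pos: [0.4989, 0.1211, 0.1169]
tool_rot: [0.55, 0.615, 0.373, -0.425]
force: [-0.3, -0.0, 0.7]
finger_gap: 0.685
gripper_force: 44.2
```

Request:
move_arm:
  commands: "-4 0 11 0 0 0 0;-8 0 22 0 0 0 0;-12 0 33 0 0 0 0;-16 0 41.6 0 0 0 0;-16 0 41.6 0 0 0 0"

```text
t: 29.65
tcp_pos: [0.4966, 0.1539, 0.091]
tool_rot: [0.548, 0.618, 0.374, -0.422]
force: [-0.1, -0.1, -0.6]
finger_gap: 0.689
gripper_force: 44.2
```

```bash
python3 - <<'E'
from h import *
al=np.radians(21);k=dict(dx=.0436,dz=.0029);y=.003
print(telemetry.sense()["q"]);chain((ins(y,.02,al,**k),tilt(al)),(ins(y-.001,.007,al,**k),tilt(al)))
E
```

```text
[-0.42946905  0.97494505  1.77204889  0.93247262  1.42215292 -1.23275137]
[-28.6  -1.3  12.7] [-0.   0.3 -0. ]
[-12.5   0.    3.7] [0. 0. 0.]
```

Request:
move_arm:
  commands: "-6 -1 2.5 0 0 0 0;-13 -1.3 5.5 0 0 0 0;-20 -1.3 9 0 0 0 0;-26 -1.3 11.5 0 0 0 0;-28.6 -1.3 12.7 0 0.3 0 0"

```text
t: 30.28
tcp_pos: [0.4954, 0.1545, 0.0592]
tool_rot: [0.547, 0.616, 0.376, -0.424]
force: [0.4, -0.4, -1.0]
finger_gap: 0.69
gripper_force: 44.2
```

Request:
move_arm:
  commands: "-3 0 1 0 0 0 0;-6 0 2 0 0 0 0;-9 0 2.7 0 0 0 0;-12 0 3.6 0 0 0 0;-14 0 4.4 0 0 0 0"

```text
t: 30.9
tcp_pos: [0.4958, 0.1534, 0.0467]
tool_rot: [0.546, 0.616, 0.377, -0.425]
force: [-0.1, -8.0, 10.3]
finger_gap: 0.685
gripper_force: 45.3
```

Request:
move_arm:
  commands: "-1.1 0 -2.8 0 0 0 0;-2.2 0 -5.6 0 0 0 0;-3.3 0 -8.4 0 0 0 0;-4.4 0 -11.2 0 0 0 0;-5 0 -13 0 0 0 0"
  grip_force: 20

```text
t: 31.52
tcp_pos: [0.4965, 0.142, 0.0468]
tool_rot: [0.546, 0.615, 0.377, -0.426]
force: [1.5, 9.7, 1.9]
finger_gap: 0.687
gripper_force: 41.4
```

Request:
move_arm:
  commands: "0 0 0 0 0 0 0.45;0 0 0 0 0 0 0.55;0 0 0 0 0 0 0.7;0 0 0 0 0 0 0.85;0 0 0 0 0 0 0.9"

```text
t: 32.15
tcp_pos: [0.4973, 0.1396, 0.045]
tool_rot: [0.547, 0.616, 0.376, -0.424]
force: [0.2, 0.1, -0.4]
finger_gap: 0.947
gripper_force: 0.0
```

Request:
move_arm:
  commands: "0 0 -20 0 0 0 0.9;0 0 -40 0 0 0 0.9;0 0 -60 0 0 0 0.9;0 0 -80 0 0 0 0.9;0 0 -80 0 0 0 0.9"

```text
t: 32.78
tcp_pos: [0.5073, 0.0634, 0.0741]
tool_rot: [0.548, 0.617, 0.377, -0.422]
force: [0.4, -0.2, 0.3]
finger_gap: 0.951
gripper_force: 0.0
```

```bash
python3 - <<'E'
from h import *
w=snapshot("wrist");cv2.imwrite("pics/w6.png",w["image"][:,:,::-1])
tl=lambda c,h,z:(np.r_[c,z]+.013*np.array([np.cos(h),np.sin(h),0]),down(h))
a=case(0,-.07,.22);t=[.4790,-.3718];h=np.radians(108.5)
chain((a,tilt(np.radians(55))),(a,down(CY+np.pi/2)),tl(t,h,.2))
E
```

```text
[136.3  -0.3 -52.5] [  0.1 -34.   -0. ]
[0. 0. 0.] [ -0. -35.   0.]
[-417.1  -81.8   20. ] [  0.    0.  -11.6]
```

View pics/w6.png

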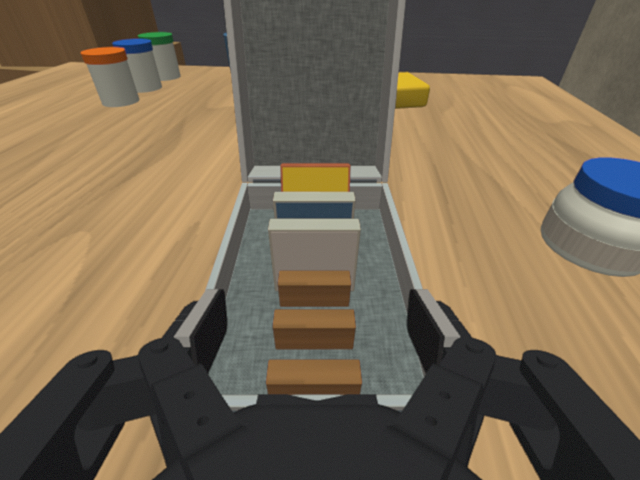

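White is in slot 3 (314,250), with blue and yellow behind it. Now green.

Request:
move_arm:
  commands: "45 0 -20 0 -2 0 1;85 0 -35 0 -10 0 1;115 0 -45 0 -18 0 1;136 0 -52 0 -26 0 1;136 0 -52 0 -34 0 1"

```text
t: 33.45
tcp_pos: [0.506, 0.0663, 0.221]
tool_rot: [0.633, 0.715, 0.199, -0.222]
force: [0.5, -0.4, -0.5]
finger_gap: 0.998
gripper_force: 0.0
```

Request:
move_arm:
  commands: "0 0 0 0 -9 0 1;0 0 0 0 -18 0 1;0 0 0 0 -27 0 1;0 0 0 0 -35 0 1;0 0 0 0 -35 0 1"

```text
t: 34.08
tcp_pos: [0.5043, 0.0685, 0.219]
tool_rot: [0.662, 0.75, -0.0, -0.001]
force: [0.4, -0.1, -0.5]
finger_gap: 0.993
gripper_force: 0.0
```

Request:
move_arm:
  commands: "-60 -12 0 0 0 -3 1;-120 -24 5 0 0 -6 1;-180 -36 10 0 0 -9 1;-240 -47 15 0 0 -11.6 1;-240 -47 15 0 0 -11.6 1"

```text
t: 34.7
tcp_pos: [0.4874, -0.183, 0.2033]
tool_rot: [0.588, 0.809, 0.001, -0.0]
force: [0.4, 0.5, 0.0]
finger_gap: 0.999
gripper_force: 0.0
```

```bash
python3 - <<'E'
from h import *
tiles(["green"])
tl=lambda c,h,z:(np.r_[c,z]+.013*np.array([np.cos(h),np.sin(h),0]),down(h))
t=[.4790,-.3718];h=np.radians(108.5)
chain(tl(t,h,.1))
E
```

```text
green (array([ 0.4771, -0.3721]), array([0.051, 0.052]), 18.7) (array([ 0.4492, -0.357 ]), array([0.007, 0.007]), 83.6) [ 0.4497 -0.3735 -0.0138] 0.0011
[-168.3  -68.   102.9] [-0.  -0.2 -0.2]
```

Request:
move_arm:
  commands: "-50 -20 20 0 0 0 1;-100 -40 40 0 0 0 1;-145 -60 60 0 0 0 1;-168 -68 90 0 0 0 1;-168 -68 130 0 0 0 1"

```text
t: 35.42
tcp_pos: [0.4779, -0.3603, 0.0741]
tool_rot: [0.585, 0.811, 0.0, 0.002]
force: [0.4, 0.4, -0.6]
finger_gap: 1.001
gripper_force: 0.0
```

Request:
move_arm:
  commands: "0 0 15 0 0 0 1;0 0 28 0 0 0 1;0 0 28 0 0 0 1;0 0 28 0 0 0 1;0 0 28 0 0 0 1"

```text
t: 36.05
tcp_pos: [0.4773, -0.3594, 0.0475]
tool_rot: [0.585, 0.811, -0.0, 0.001]
force: [-0.5, 0.2, -0.1]
finger_gap: 0.997
gripper_force: 0.0
```

```bash
python3 - <<'E'
from h import *
tl=lambda c,h,z:(np.r_[c,z]+.013*np.array([np.cos(h),np.sin(h),0]),down(h))
chain(tl([.4790,-.3718],np.radians(108.5),.015))
E
```

```text
[ 0.8 -2.4 32.5] [ 0.1  0.1 -0. ]
```

Request:
move_arm:
  commands: "0.8 -2.4 5 0 0 0 1;0.8 -2.4 14 0 0 0 1;0.8 -2.4 23 0 0 0 1;0.8 -2.4 31 0 0 0 1;0.8 -2.4 31 0 0 0 1"

```text
t: 36.67
tcp_pos: [0.4736, -0.3585, 0.0142]
tool_rot: [0.585, 0.811, 0.0, -0.001]
force: [-0.3, 0.4, 0.3]
finger_gap: 0.999
gripper_force: 0.0
```

Request:
move_arm:
  commands: "0 0 0 0 0 0 0.6;0 0 0 0 0 0 0.4;0 0 0 0 0 0 0.2;0 0 0 0 0 0 0;0 0 0 0 0 0 0"
  grip_force: 40

```text
t: 37.3
tcp_pos: [0.4744, -0.3593, 0.0159]
tool_rot: [0.585, 0.811, -0.0, 0.0]
force: [0.3, 1.0, 6.1]
finger_gap: 0.689
gripper_force: 44.1
```

```bash
python3 - <<'E'
from h import *
s=telemetry.sense();al=np.radians(21)
t=np.array([.4790,-.3718,.024]);v=R.from_quat(s["tool_rot"]).inv().apply(t-s["tcp_pos"]);print(v)
k=dict(dx=.03-v[0],dz=-(v[2]+.006));print(k)
up=np.r_[s["tcp_pos"][:2],.2]; r0=R.from_quat(s["tool_rot"]);a=case(0,-.10,.22)
chain((up,r0),(a,down(CY+np.pi/2)))
E
```

```text
[-0.01336303  0.00041217 -0.00809679]
{'dx': np.float64(0.04336302987554956), 'dz': np.float64(0.0020967882934091048)}
[-2.000e-01  1.000e-01 -1.841e+02] [0. 0. 0.]
[362.5 158.1 -20.3] [ 0.   0.  11.6]
```

Request:
move_arm:
  commands: "0 0 -30 0 0 0 0;0 0 -90 0 0 0 0;0 0 -150 0 0 0 0;0 0 -184 0 0 0 0;0 0 -184 0 0 0 0"

```text
t: 37.92
tcp_pos: [0.4754, -0.3602, 0.2021]
tool_rot: [0.585, 0.811, -0.001, 0.003]
force: [0.3, 0.3, -1.3]
finger_gap: 0.688
gripper_force: 43.7
```

Request:
move_arm:
  commands: "50 22 -5 0 0 3 0;100 44 -10 0 0 6 0;150 66 -15 0 0 9 0;200 87 -20 0 0 11.6 0;200 87 -20 0 0 11.6 0"

```text
t: 38.55
tcp_pos: [0.4916, -0.1373, 0.2174]
tool_rot: [0.662, 0.75, -0.0, -0.003]
force: [0.9, -0.6, -1.2]
finger_gap: 0.685
gripper_force: 43.7
```

```bash
python3 - <<'E'
from h import *
chain((case(0,-.10,.22),down(CY+np.pi/2)))
E
```

```text
[168.3  39.3  -2.1] [-0.2 -0.2  0.2]
```

Request:
move_arm:
  commands: "57 13 0 0 5 0 0;114 26 -1 0 12 0 0;168 39 -2 0 20 0 0;168 39 -2 0 28 0 0;168 39 -2 0 35 0 0"

```text
t: 39.17
tcp_pos: [0.512, 0.0293, 0.2198]
tool_rot: [0.633, 0.713, 0.2, -0.227]
force: [-0.7, -0.1, -0.8]
finger_gap: 0.689
gripper_force: 43.7
```

```bash
python3 - <<'E'
from h import *
al=np.radians(21);k=dict(dx=.0434,dz=.0021);y=-.031
chain((ins(-.06,.08,al,**k),tilt(al)),(ins(y,.05,al,**k),tilt(al)))
E
```

```text
[ -6.1  -1.6 118.1] [-0.  33.8 -0.1]
[-17.6   0.   37.8] [0. 0. 0.]
```

Request:
move_arm:
  commands: "-2 -1 20 0 9 0 0;-4 -1.6 45 0 18 0 0;-6 -1.6 75 0 27 0 0;-6 -1.6 105 0 33.8 0 0;-6 -1.6 118 0 33.8 0 0"

```text
t: 39.8
tcp_pos: [0.5018, 0.0913, 0.117]
tool_rot: [0.549, 0.615, 0.374, -0.425]
force: [-0.8, 0.5, -0.4]
finger_gap: 0.689
gripper_force: 43.7
```

Request:
move_arm:
  commands: "-4 0 10 0 0 0 0;-9 0 20 0 0 0 0;-13 0 30 0 0 0 0;-17.6 0 37.8 0 0 0 0;-17.6 0 37.8 0 0 0 0"

```text
t: 40.42
tcp_pos: [0.4993, 0.1211, 0.0911]
tool_rot: [0.547, 0.617, 0.375, -0.423]
force: [0.4, -0.3, -0.2]
finger_gap: 0.688
gripper_force: 43.7
```

```bash
python3 - <<'E'
from h import *
al=np.radians(21);k=dict(dx=.0434,dz=.0021);y=-.031
chain((ins(y,.02,al,**k),tilt(al)),(ins(y-.001,.007,al,**k),tilt(al)))
E
```

```text
[-29.4  -0.1  10.8] [-0.   0.2 -0. ]
[-12.5  -0.    3.7] [0. 0. 0.]
```

Request:
move_arm:
  commands: "-6 0 2 0 0 0 0;-13 0 5 0 0 0 0;-20 0 8 0 0 0 0;-26 0 10 0 0 0 0;-29.4 0 10.8 0 0.2 0 0"

```text
t: 41.05
tcp_pos: [0.4996, 0.12, 0.0593]
tool_rot: [0.547, 0.616, 0.376, -0.424]
force: [0.6, -0.3, -0.9]
finger_gap: 0.688
gripper_force: 43.7
```

Request:
move_arm:
  commands: "-3 0 1 0 0 0 0;-6 0 2 0 0 0 0;-9 0 2.7 0 0 0 0;-12 0 3.6 0 0 0 0;-14 0 4.4 0 0 0 0"

```text
t: 41.68
tcp_pos: [0.5, 0.1188, 0.0466]
tool_rot: [0.546, 0.616, 0.377, -0.424]
force: [-0.6, -7.4, 10.5]
finger_gap: 0.689
gripper_force: 44.8
```

Request:
move_arm:
  commands: "-1.1 0 -2.8 0 0 0 0;-2.2 0 -5.6 0 0 0 0;-3.3 0 -8.4 0 0 0 0;-4.4 0 -11.2 0 0 0 0;-5 0 -13 0 0 0 0"
  grip_force: 20

```text
t: 42.3
tcp_pos: [0.5006, 0.1076, 0.0467]
tool_rot: [0.546, 0.615, 0.377, -0.426]
force: [0.0, 7.5, -0.0]
finger_gap: 0.683
gripper_force: 41.0
```

Request:
move_arm:
  commands: "0 0 0 0 0 0 0.45;0 0 0 0 0 0 0.55;0 0 0 0 0 0 0.7;0 0 0 0 0 0 0.85;0 0 0 0 0 0 0.9"

```text
t: 42.92
tcp_pos: [0.5015, 0.1051, 0.0451]
tool_rot: [0.547, 0.616, 0.376, -0.424]
force: [0.2, 0.9, -0.0]
finger_gap: 0.947
gripper_force: 0.0
```

Request:
move_arm:
  commands: "0 0 -20 0 0 0 0.9;0 0 -40 0 0 0 0.9;0 0 -60 0 0 0 0.9;0 0 -80 0 0 0 0.9;0 0 -80 0 0 0 0.9"

```text
t: 43.55
tcp_pos: [0.5115, 0.0288, 0.0742]
tool_rot: [0.548, 0.617, 0.377, -0.422]
force: [-0.3, 0.5, 0.8]
finger_gap: 0.953
gripper_force: 0.0
```

```bash
python3 - <<'E'
from h import *
w=snapshot("wrist");a=snapshot("scene")
A=cv2.resize(a["image"][80:240,310:470],(480,480),interpolation=3)
W=cv2.resize(w["image"][130:450,220:420],(300,480),interpolation=3)
cv2.imwrite("pics/w7.png",np.hstack([W,A])[:,:,::-1])
E
```

```text
(no output)
```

View pics/w7.png

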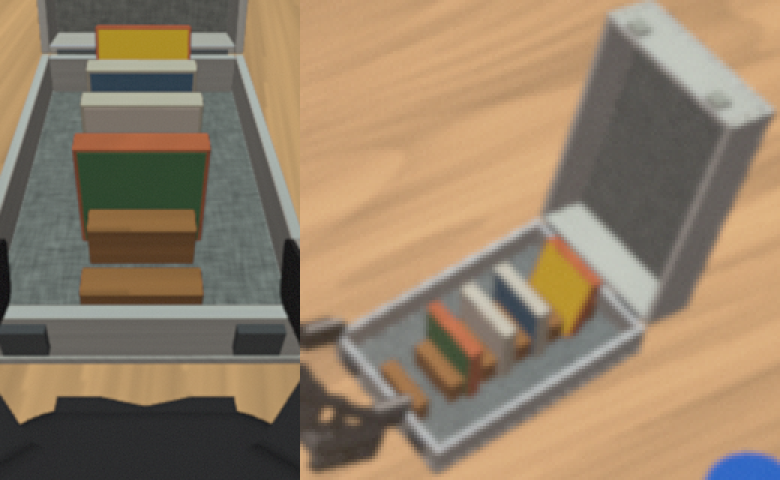

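All four tiles stand in slots 1–4 and are released (yellow leaning slightly, the others upright). Next, plan the lid closing: go over the lid, come down behind it, then follow its arc.

```bash
python3 - <<'E'
from h import *
r=down(CY+np.pi/2);a=case(0,-.12,.22)
print("up");chain((a,tilt(np.radians(55))),(case(0,-.12,.31),r),(case(0,.26,.31),r),(case(0,.26,.20),r))
def tc(th,rr=.18):
    P=np.array([.105,.034])+rr*np.array([-np.cos(th),np.sin(th)])+.046*np.array([np.sin(th),np.cos(th)])
    if th>np.pi/2:
        y=.105-.21*np.cos(th)+.046*np.sin(th); return y+.011,.20
    return P[0]+.011*np.sin(th),P[1]
# from (y=.26,z=.20): tool x = +case y, tool z = down
for th in (1.79,1.57,1.45,1.3,1.1,.9,.7,.5,.3,.15,.07,0): y,z=tc(th);print(th,"tool x,z from y.26 z.20:",round((y-.26)*1e3),round((.20-z)*1e3))
E
```

```text
up
[ 1.306e+02 -1.000e-01 -6.750e+01] [  0.1 -34.   -0.1]
[ 51.6  -0.  -73.7] [ -0. -35.   0.]
[380.  -0.   0.] [0. 0. 0.]
[  0.   0. 110.] [0. 0. 0.]
1.79 tool x,z from y.26 z.20: -53 0
1.57 tool x,z from y.26 z.20: -98 -14
1.45 tool x,z from y.26 z.20: -120 -18
1.3 tool x,z from y.26 z.20: -148 -20
1.1 tool x,z from y.26 z.20: -186 -15
0.9 tool x,z from y.26 z.20: -222 -4
0.7 tool x,z from y.26 z.20: -256 15
0.5 tool x,z from y.26 z.20: -286 39
0.3 tool x,z from y.26 z.20: -310 69
0.15 tool x,z from y.26 z.20: -324 94
0.07 tool x,z from y.26 z.20: -331 108
0 tool x,z from y.26 z.20: -335 120
```

Request:
move_arm:
  commands: "45 0 -25 0 -2 0 0.9;85 0 -45 0 -10 0 0;115 0 -60 0 -18 0 -1;130 0 -67 0 -26 0 -1;130 0 -67 0 -34 0 -1"

```text
t: 44.28
tcp_pos: [0.5122, 0.0157, 0.2205]
tool_rot: [0.633, 0.714, 0.199, -0.222]
force: [-0.6, 0.4, -0.8]
finger_gap: 0.095
gripper_force: 0.0
```

Request:
move_arm:
  commands: "12 0 -20 0 -9 0 -1;25 0 -40 0 -18 0 -1;40 0 -60 0 -27 0 -1;51 0 -74 0 -35 0 -1;51 0 -74 0 -35 0 -1"

```text
t: 44.9
tcp_pos: [0.5116, 0.0174, 0.31]
tool_rot: [0.661, 0.75, 0.001, 0.0]
force: [-0.4, -1.2, 0.0]
finger_gap: -0.0
gripper_force: 0.0
```

Request:
move_arm:
  commands: "50 0 0 0 0 0 -1;100 0 0 0 0 0 -1;150 0 0 0 0 0 -1;190 0 0 0 0 0 -1;190 0 0 0 0 0 -1"

```text
t: 45.52
tcp_pos: [0.4882, 0.2047, 0.3069]
tool_rot: [0.662, 0.749, -0.001, -0.002]
force: [0.3, -0.6, -0.2]
finger_gap: 0.001
gripper_force: 0.0
```

```bash
python3 - <<'E'
from h import *
r=down(CY+np.pi/2);s=telemetry.sense();print(s["tcp_pos"],s["q"],s["finger_gap"])
chain((case(0,.26,.31),r),(case(0,.26,.20),r))
E
```

```text
[0.48816968 0.20469495 0.30687875] [0.18455614 0.31442199 1.57125054 0.00224595 1.26101405 0.06092942] 0.0010102720287129819
[188.6   1.5  -2.8] [-0.3 -0.1  0.2]
[  0.   0. 110.] [0. 0. 0.]
```

Request:
move_arm:
  commands: "50 0 -3 0 0 0 -1;100 1 -3 0 0 0 -1;150 1.5 -3 0 0 0 -1;189 1.5 -3 0 0 0 -1;189 1.5 -3 0 0 0 -1"

```text
t: 46.15
tcp_pos: [0.4684, 0.3916, 0.31]
tool_rot: [0.663, 0.749, -0.001, -0.001]
force: [-0.6, -1.2, 0.3]
finger_gap: -0.001
gripper_force: 0.0
```

Request:
move_arm:
  commands: "0 0 35 0 0 0 -1;0 0 70 0 0 0 -1;0 0 100 0 0 0 -1;0 0 110 0 0 0 -1;0 0 110 0 0 0 -1"

```text
t: 46.78
tcp_pos: [0.469, 0.3896, 0.2014]
tool_rot: [0.664, 0.748, -0.001, -0.0]
force: [-0.7, 0.6, -0.0]
finger_gap: 0.004
gripper_force: 0.0
```

Request:
move_arm:
  commands: "-20 0 0 0 0 0 -1;-40 0 0 0 0 0 -1;-52 0 0 0 0 0 -1;-62 0 0 0 0 0 -1;-72 0 0 0 0 0 -1"

```text
t: 47.4
tcp_pos: [0.478, 0.32, 0.2031]
tool_rot: [0.664, 0.748, 0.002, 0.0]
force: [0.7, 3.7, 2.9]
finger_gap: 0.003
gripper_force: 2.1
```

```bash
python3 - <<'E'
from h import *
r=down(CY+np.pi/2)
chain((case(0,.26,.20),r))
E
```

```text
[72.9 -2.9  3.2] [ 0.2 -0.1 -0. ]
```

The lid is moving (≈4 N). Continue along the arc.

Request:
move_arm:
  commands: "-13 0 -7 0 0 0 -1;-26 0 -13 0 0 0 -1;-40 0 -16 0 0 0 -1;-54 0 -19 0 0 0 -1;-66 0 -20 0 0 0 -1"

```text
t: 48.02
tcp_pos: [0.4849, 0.253, 0.2221]
tool_rot: [0.664, 0.748, -0.0, -0.0]
force: [-1.5, 1.8, -0.9]
finger_gap: 0.001
gripper_force: 1.1
```

Request:
move_arm:
  commands: "-14 0 0 0 0 0 -1;-28 0 2 0 0 0 -1;-42 0 4 0 0 0 -1;-56 0 8 0 0 0 -1;-68 0 11 0 0 0 -1"

```text
t: 48.65
tcp_pos: [0.4935, 0.1855, 0.2107]
tool_rot: [0.664, 0.748, 0.0, 0.0]
force: [-0.5, 2.0, 0.2]
finger_gap: 0.001
gripper_force: 0.8
```

```bash
python3 - <<'E'
from h import *
r=down(CY+np.pi/2)
print(telemetry.sense()["force"]);chain((case(0,.26,.20),r))
E
```

```text
[-0.53412785  2.00653661  0.23369383]
[208.3  -2.3  10.7] [ 0.   0.  -0.1]
```

Request:
move_arm:
  commands: "-14 0 7 0 0 0 -1;-31 0 16 0 0 0 -1;-48 0 26 0 0 0 -1;-63 0 38 0 0 0 -1;-78 0 50 0 0 0 -1"

```text
t: 49.28
tcp_pos: [0.5022, 0.108, 0.1599]
tool_rot: [0.664, 0.748, -0.0, -0.0]
force: [0.4, 0.3, -0.0]
finger_gap: 0.002
gripper_force: 0.5
```

Request:
move_arm:
  commands: "-12 0 14 0 0 0 -1;-24 0 30 0 0 0 -1;-31 0 42 0 0 0 -1;-38 0 55 0 0 0 -1;-42 0 66 0 0 0 -1"

```text
t: 49.9
tcp_pos: [0.5074, 0.0669, 0.0942]
tool_rot: [0.664, 0.748, -0.0, -0.0]
force: [-1.2, -0.6, 1.2]
finger_gap: -0.0
gripper_force: 0.4
```

```bash
python3 - <<'E'
from h import *
r=down(CY+np.pi/2)
print(telemetry.sense()["force"]);chain((case(0,.26,.20),r))
E
```

```text
[-1.1770933  -0.56284582  1.17406891]
[ 327.7   -1.8 -105.9] [-0.  0. -0.]
```

Request:
move_arm:
  commands: "-3 0 5 0 0 0 -1;-5 0 9 0 0 0 -1;-6 0 12 0 0 0 -1;-7 0 14 0 0 0 -1;-7 0 16 0 0 0 -1"

```text
t: 50.52
tcp_pos: [0.5087, 0.0603, 0.0799]
tool_rot: [0.664, 0.748, 0.0, 0.0]
force: [-3.2, -0.4, 20.0]
finger_gap: 0.004
gripper_force: 9.9
```

```bash
python3 - <<'E'
from h import *
a=snapshot("scene");cv2.imwrite("pics/c1.png",cv2.resize(a["image"][80:240,290:470],(720,640)[:1]+(600,),interpolation=3)[:,:,::-1])
E
```

```text
(no output)
```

The lid stops the tool at z = 0.080 with 20 N, so it is fully shut. Lift clear and check.

Request:
move_arm:
  commands: "0 0 -20 0 0 0 -1;0 0 -60 0 0 0 -1;0 0 -100 0 0 0 -1;0 0 -140 0 0 0 -1;0 0 -140 0 0 0 -1"

```text
t: 51.2
tcp_pos: [0.5106, 0.0603, 0.2223]
tool_rot: [0.664, 0.748, 0.002, 0.003]
force: [-0.4, 0.8, -0.4]
finger_gap: -0.003
gripper_force: 0.0
```

Request:
move_arm:
  commands: "-40 0 0 0 0 0 -1;-90 0 0 0 0 0 -1;-140 0 0 0 0 0 -1;-180 0 0 0 0 0 -1;-180 0 0 0 0 0 -1"

```text
t: 51.82
tcp_pos: [0.5297, -0.121, 0.2177]
tool_rot: [0.665, 0.747, -0.0, -0.0]
force: [-0.2, 0.2, -0.6]
finger_gap: -0.0
gripper_force: 0.0
```

```bash
python3 - <<'E'
from h import *
a=snapshot("scene");cv2.imwrite("pics/c2.png",cv2.resize(a["image"][60:340,260:500],(600,600),interpolation=3)[:,:,::-1])
E
```

```text
(no output)
```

View pics/c2.png

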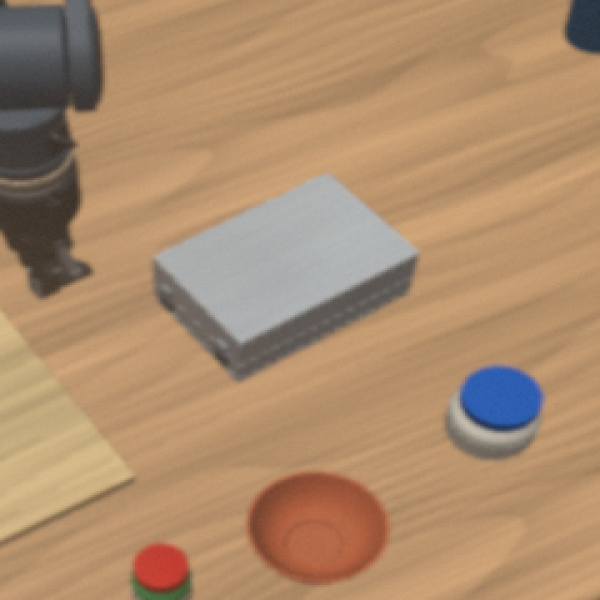

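The case is shut rim to rim (crop 285,275). The bowl, jar and tub are unmoved, and the arm is clear.

```bash
python3 -c "
from station import ticket
print(ticket.sign_off())"
```

```text
the job is handed in; nothing more can be done
None
```

I stood all four tiles that were present (yellow, blue, white, green; no red) in slots 1–4, shut the case fully, left the bowl and jars where they were, and handed the job in; the sign-off gave no verdict.

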